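# Fit the mast partner and hold the sighting rod down its bore

## Robot

A 7-joint arm with a two-finger parallel gripper is mounted at the origin on the work surface. World frame = base frame: x ahead of the robot, y to its left, z up, the work surface at z = 0. Lengths are in m, angles in rad, forces in N, time in s.
With the tool pointing down it reaches from about 0.4 to 0.925 m from the base axis. Payload 4.1 kg.
Tool frame: the origin (TCP) lies midway between the tips of the shut fingers; the grasp point (between the pads) lies pinch_z behind it (pinch_z is the distance from the TCP to the grasp point, in m); z points along the fingers, y is the direction in which the jaws open and shut (so a half turn about z gives the same grasp; the last joint's range is limited). The gripper opens to 85 mm and grips with 20 to 120 N. Pads are 22 mm wide; open, the fingers measure 114 mm over their backs; the gripper's body (76 mm by 85 mm) begins 54 mm behind the grasp point. The pads swing forward as they close: fully open they stand 13 mm farther back than shut.
Start: joints at [-1.206, 0.398, 0.045, 1.537, -0.019, 1.207, -0.051], TCP at [0.291, 0.581, 0.231] pointing down, gripper open.
Joint ranges: [-2.82, 2.82], [-0.49, 2.23], [-1.37, 1.46], [0, 2.46], [-1.36, 4.5], [0.23, 2], [-2.94, 2.94]. Speed limits (rad/s): [2.57, 2.57, 3.14, 3.14, 3.14, 3.14, 3.14].

## Interface

Orientations are given as [roll, pitch, yaw] about the fixed x, y, z axes, in that order (R = Rz(yaw) Ry(pitch) Rx(roll)).
In Python, from rig import observe, get_image, get_calibration, finish_job, find_in, silhouettes, tip_of, pinch_z gives the robot as it stands.
- The arm moves only by the tool step_arm, never from a script. Its argument "commands" is one flat list of numbers, 7 for each row, row after row: the turn, a rotation vector about the tool's x, y, z in rad, then the shift along the tool's x, y, z in mm, then the opening, from 0 (shut) to 1 (fully open). In form: [wx, wy, wz, dx, dy, dz, jaw, wx, wy, wz, dx, dy, dz, jaw, ...]. A call has 1 to 5 rows; each row shifts and turns the commanded pose from where the row before left it, along the tool's axes as they then stand; what a row does not reach is not made up. A row lasts 1/10 s, in which the tool goes at most 50 mm and 8.59 degrees, less where a joint would pass 70% of its speed; a pose out of reach is approached as far as the arm can. A call with a gripper value outside its range is refused whole. The fingers move at their own pace and stop on an object; "grip_force" is the grip in N (left out, the last holds). Time passes only in rows, so rows that do not move let the fingers close. It gives the time, the measured TCP pose, the force and the opening at its end, in the units of the state.
- observe(): the state, without advancing time (a new reading comes with each control period).
- get_image(name): name is "scene" or "top" or "wrist"; returns (picture, depth): 384x512x3 uint8, red, green, blue; 384x512 float32, m along the optical axis (not along the pixel's ray), 0 where there is no reading.
- get_calibration(name): a dict with "mtx" (3x3 intrinsics, pixels), "distortion" ([k1, k2, p1, p2, k3] as OpenCV has them; the pictures are not rectified), "rvec" (rotation vector, rad) and "tvec" (3), from world to camera coordinates, as OpenCV has them; the wrist camera has in their place "tool_from_camera" (4x4, takes a point from camera to tool coordinates, whose origin is the TCP and whose axes are the flange's). Camera axes: x right, y down, z forward; pixel columns grow to the right and rows downward; lengths in m; the calibration is good to about 2 mm. A picture is of the moment at which its call begins: read the wrist's pose just before it. get_calibration takes no time and is no camera call.
- finish_job(): hands the job in, once; it reports no verdict.
Trained networks look in the newest picture that a camera, given by its name, has taken for a name from the list of things; names that differ only in an ending like _2 or _b are one class to them, and where a whole thing is asked for, a point or a joint stands for the part that bears it (a point fixed in the world has none). Each returns a list of dicts, best first, with "p" (0 to 1); they miss things now and then, are a little off and sometimes report something else, mostly with a low value. They report only what shows in the picture. A call takes as long as a camera call. They do not tell look-alikes from the thing itself.
- find_in(camera, thing): "extent" ([left, top, width, height] in pixels, round what is visible of it).
- silhouettes(camera, thing): "mask" (384x512 bool, what is visible of it) and "extent" ([left, top, width, height] in pixels, round what is visible of it).
- tip_of(camera, thing): "location" ([column, row] in pixels: a listed point, or the origin of a listed thing).
The state is a dict: "clock": time; "joints": joint angles; "joint_vel": joint speeds; "joint_torque": joint torques, N m; "tool_pos": TCP position; "ee_rot": TCP orientation; "force": force on the tool from outside, world axes, zero at the start; "wrist_torque": the same for the moment, N m; "width": opening from 0.0 (shut) to 1.0 (fully open).
Only numpy, scipy, OpenCV 4.12 (cv2) and the standard library are available. Lean on these libraries where they do the work, as an engineer would, in place of code of your own. Each camera call takes 0.05 s, during which the arm holds its last target.

## Task

Fit the bored wooden mast-partner block into the low fence on the boat model's deck, its tongue lying in the gap of the fence and the block flat on the deck; set it down, do not drop it. Then take the long steel rod with the square wooden handle out of the tool rack and lower it through the block's bore, upright and without touching the walls of the bore or the model, until its foot has come out below the deck but is still clear of the keel board. Finish while holding the rod there, still and in the middle of the bore, hanging from the gripper alone, and leave the other things on the bench where they are.

Things in the scene. Friction and masses are not known exactly. Their poses are not given: they have to be found in the camera images.
- jig: Fixed, level deck section of a wooden boat model; origin on the bench under the middle of the fence, x to the bow (fence side with the gap, roughly away from the robot), z up. Keel board 200 x 50 mm (x, y), 10 mm thick, on the bench. Ribs carry a deck plate 200 x 150 mm, top 80 mm and underside 68 mm above the bench, with a 40 mm round opening at x = +10 mm.
- seat (a point): Centre of the recess inside the fence, on the deck's top face (80 mm above the bench); axes as the model's. The darker fence, 6 mm high, 8 mm wide, encloses 84 mm (x) by 58 mm (y); its +x side has a 30 mm gap in the middle for the tongue. The block's underside centre belongs here, its x along this x, with 4 mm play all round.
- partner: Loose wooden block, 0.12 kg, right way up on the bench, turned nearly any way: 76 (x) x 50 (y) x 40 mm high, a 28 mm bore upright through it at x = +10 mm, a tongue on its +x end (20 mm wide, 15 mm long, 14 mm high from the underside). Origin: centre of the 76 x 50 mm underside; z up. Grasp across the 50 mm, fingertips 10 mm or more above its underside to clear the fence.
- bore_top (a point): Centre of the bore's mouth on the block's top face (x = +10 mm, 40 mm above its underside); moves with the block.
- tongue (a point): Middle of the tongue's end face (x = +53 mm, 7 mm above the underside); moves with the block.
- rack: Fixed plywood tool rack: plate 60 (x) x 210 mm (y), 12 mm thick, top 125 mm above the bench, on two end panels; three 17 mm holes at y = -70, 0, +70 mm with one tool hanging in each by its handle. Origin on the bench under its middle; z up. Foot board 100 x 210 mm, 8 mm thick.
- rod: Loose rod, 0.14 kg, hanging upright in any of the rack's holes: steel, 12 mm thick, 110 mm long, with a bevelled foot, under a square wooden handle 24 x 24 x 50 mm tall that rests on the plate. Origin at the foot's end on the axis; z up along the rod, x and y square to the handle's sides. Its foot must rise past 125 mm to clear the rack's plate, 165 mm to pass over the other handles.
- rod_grip (a point): Middle of the rod's square handle, 135 mm above the foot, on the axis.
- awl: Bystander hanging in the rack: awl with a round pear-shaped wooden handle 38 mm tall, up to 32 mm thick, and a thin short shank. Leave it in place. Origin at its foot.
- iron: Bystander hanging in the rack: caulking iron with a flat oblong wooden handle 24 x 42 mm, 34 mm tall, steel shank with a flat end. Leave it in place. Origin at its foot.
- phone: Bystander: dark phone lying flat, 75 x 150 x 11 mm. Origin at the centre of the underside.
- glue: Bystander: glue bottle, 56 mm thick, 130 mm tall. Origin at the centre of the underside.
- offcut: Bystander: solid wood offcut 110 x 45 x 30 mm, no bore. Origin at the centre of the underside.
- jar: Bystander: empty glass jar, 70 mm wide, 70 mm tall. Origin at the centre of the underside.
- square: Bystander: try square lying flat, stock 110 mm, blade 120 mm, 16 mm thick. Origin under the stock.
Mind the look-alikes: they are no part of the job. What is shaped like the rod but black or green is not meant.

How it is judged:
On the way, in this order (a step that is already met when the one before it is completed fails the run):
1. the block sits flat in the fence, tongue in the gap, let go (z of partner in the frame of seat between -0.003 and 0.003 m and horizontal distance between partner and seat below 0.008 m and angle between partner's own z axis and vertical below 0.05 rad and x of tongue in the frame of seat above 0.04 m and contact force between the fingers and partner below 0.1 N and linear speed of partner below 0.02 m/s), for 0.2 s.
2. the rod is lifted clear of the rack (height (world z) of rod above 0.127 m and contact force between the fingers and rod above 1 N), for 0.1 s.
At the end, for the whole second after the job is handed in: Block let go, flat (3 mm, 0.05 rad), within 8 mm of its seat, tongue in the gap; rod in the fingers, within 0.08 rad of upright, foot within 4.5 mm of the bore axis and 13 to 66 mm above the bench (below the deck, above the keel board), under 20 mm/s, touching neither block, model nor rack (z of partner in the frame of seat between -0.003 and 0.003 m and horizontal distance between partner and seat below 0.008 m and angle between partner's own z axis and vertical below 0.05 rad and x of tongue in the frame of seat above 0.04 m and horizontal distance between rod and bore_top below 0.0045 m and angle between rod's own z axis and vertical below 0.08 rad and z of rod in the frame of jig between 0.013 and 0.066 m and contact force between the fingers and rod above 1 N and linear speed of rod below 0.02 m/s and contact force between each of the fingers, rod and partner below 0.1 N and contact force between rod and jig below 0.1 N and contact force between rod and rack below 0.1 N); the arm keeps its last pose, push and grip.
It fails at once if the rod touches the block or the model (over 0.3 N) (contact force between rod and partner above 0.3 N or contact force between rod and jig above 0.3 N).
It fails at once if the block is dropped (falls loose faster than 0.75 m/s) (contact force between the fingers and partner below 0.05 N and linear speed of partner above 0.75 m/s).
It fails at once if the rod is dropped (falls loose faster than 0.75 m/s) (contact force between the fingers and rod below 0.05 N and linear speed of rod above 0.75 m/s).
It fails at once if a bystander is moved more than 25 mm (distance of any of awl, iron, phone, glue, offcut, jar, square from where it was at the start of the episode above 0.025 m).
It also fails if it takes over 69 s, if anything falls off the work surface, if the arm or the gripper's body presses on something with over 40 N, if the wrist force passes 120 N, or if a joint passes its speed limit or range.

## Working session

There is one attempt and no reset: what is moved stays moved. The work goes in short steps, Python scripts to look and compute and a tool call to move; the robot and the scene stay as the last step left them, time stands still between calls to the robot, and variables do not carry over. Pictures are saved under pics/ and viewed, and the job is handed in when it is done.

Besides the shell and the picture viewer there is one more tool, called as a command line: name --argument value ..., lists and objects as JSON in quotes. step_arm: Moves the arm, as the interface text tells. Its arguments: {"type":"object","properties":{"commands":{"type":"array","items":{"type":"number"}},"grip_force":{"type":"number"}},"required":["commands"]}

```bash
ls; mkdir -p pics; cat > h.py <<'E'
import numpy as np, cv2
from rig import *
from scipy.spatial.transform import Rotation as R
def shot(cam,fn,zoom=None):
    im,d=get_image(cam); cv2.imwrite('pics/'+fn,im[:,:,::-1]); return im,d
def T_wc(cam,st=None):
    c=get_calibration(cam)
    if 'rvec' in c:
        Rm=cv2.Rodrigues(np.array(c['rvec'],float))[0]; t=np.array(c['tvec'],float).ravel()
        T=np.eye(4);T[:3,:3]=Rm.T;T[:3,3]=-Rm.T@t; return T
    st=st or observe()
    T=np.eye(4);T[:3,:3]=R.from_euler('xyz',st['ee_rot']).as_matrix();T[:3,3]=st['tool_pos']
    return T@np.array(c['tool_from_camera'])
def rays(cam,px):
    c=get_calibration(cam)
    p=cv2.undistortPoints(np.array(px,float).reshape(-1,1,2),np.array(c['mtx'],float),np.array(c['distortion'],float)).reshape(-1,2)
    return np.c_[p,np.ones(len(p))]
def back(cam,px,depth,T=None):
    T=T_wc(cam) if T is None else T
    P=rays(cam,px)*np.array(depth,float).reshape(-1,1)
    return P@T[:3,:3].T+T[:3,3]
def onz(cam,px,z,T=None):
    T=T_wc(cam) if T is None else T
    D=rays(cam,px)@T[:3,:3].T; o=T[:3,3]
    return o+D*((z-o[2])/D[:,2])[:,None]
def cloud(cam,d,T=None,mask=None):
    m=(d>0) if mask is None else (mask&(d>0))
    v,u=np.nonzero(m)
    return back(cam,np.c_[u,v],d[v,u],T),np.c_[u,v]
E
python3 - <<'E'
from h import *
print(observe()); print(pinch_z)
for c in ['scene','top','wrist']:
    im,d=shot(c,c+'0.png'); print(c,T_wc(c).round(3).tolist(),get_calibration(c)['mtx'])
    np.save(c+'0.npy',d)
E
```

```text
pics
{'clock': 0.0, 'joints': array([-1.2060063 ,  0.3991948 ,  0.04502959,  1.53788018, -0.0186789 ,
        1.20690261, -0.05070064]), 'joint_vel': array([ 0.00038773, -0.00255319,  0.00024732,  0.0003573 , -0.00077565,
       -0.00096712, -0.00096217]), 'joint_torque': array([-4.92565937e-05, -4.75120103e+01,  1.36435177e+00, -2.54227352e+01,
        1.14260952e-02,  9.39653604e-03, -1.13714444e-05]), 'tool_pos': array([0.29047163, 0.58077532, 0.2302615 ]), 'ee_rot': array([-3.13963471e+00,  1.53795898e-04,  2.67792569e+00]), 'force': array([ 0.03607928, -0.21696402,  0.91222362]), 'wrist_torque': array([-0.03724482,  0.02537315, -0.00284767]), 'width': 0.9972054697937416}
0.0187
scene [[-0.842, 0.325, -0.43, 1.2], [0.539, 0.489, -0.686, 1.06], [-0.013, -0.809, -0.587, 1.007], [0.0, 0.0, 0.0, 1.0]] [[488.72572894   0.         262.26416347]
 [  0.         488.72572894 190.21840607]
 [  0.           0.           1.        ]]
top [[-0.01, -0.988, 0.153, 0.324], [-1.0, 0.011, 0.007, -0.017], [-0.009, -0.153, -0.988, 1.508], [0.0, 0.0, 0.0, 1.0]] [[482.71434489   0.         255.41154696]
 [  0.         482.71434489 192.30363206]
 [  0.           0.           1.        ]]
wrist [[0.447, 0.859, 0.249, 0.229], [0.895, -0.429, -0.125, 0.613], [-0.001, 0.278, -0.96, 0.374], [0.0, 0.0, 0.0, 1.0]] [[281.31869326   0.         253.33958481]
 [  0.         281.31869326 198.91225743]
 [  0.           0.           1.        ]]
```

View pics/scene0.png

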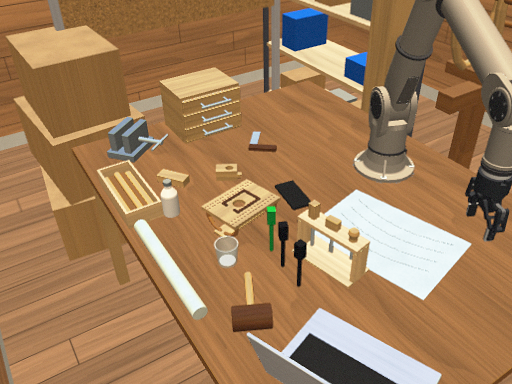

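View pics/top0.png

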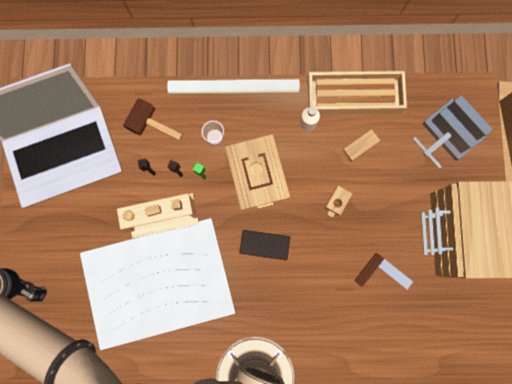

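View pics/wrist0.png

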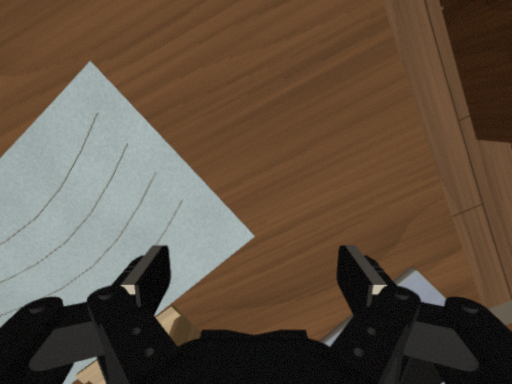

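```bash
python3 - <<'E'
from h import *
a=cv2.imread('pics/top0.png'); s=cv2.imread('pics/scene0.png')
cv2.imwrite('pics/c1.png',np.vstack([cv2.resize(a[120:220,110:220],(770,700),interpolation=2)])[:590])
x=cv2.resize(a[185:245,110:210],(800,480),interpolation=cv2.INTER_CUBIC); cv2.imwrite('pics/c1.png',x)
x=cv2.resize(s[190:290,280:380],(600,600),interpolation=cv2.INTER_CUBIC); cv2.imwrite('pics/c2.png',x)
x=cv2.resize(a[125:225,215:365],(800,533),interpolation=cv2.INTER_CUBIC); cv2.imwrite('pics/c3.png',x)
get_image('top');
for t in ['jig','partner','rack','rod']:
    for r in silhouettes('top',t)[:2]: print(t,r['p'],r['extent'])
for t in ['partner','tongue','bore_top','seat','rod_grip','jig','rack','awl','iron']:
    for r in tip_of('top',t)[:2]: print(t,r)
E
```

```text
jig 0.96 [224.7, 135.3, 65.0, 74.4]
jig 0.23 [240.6, 231.6, 48.7, 28.0]
partner 0.73 [326.8, 188.8, 22.7, 27.6]
rack 0.87 [117.6, 192.7, 79.3, 48.2]
rack 0.34 [226.1, 134.2, 62.4, 77.8]
rod 0.7 [194.8, 160.7, 16.8, 20.7]
rod 0.42 [171.7, 199.8, 12.2, 9.8]
partner {'location': [337.5, 203.4], 'p': 0.76}
tongue {'location': [330.7, 217.2], 'p': 0.89}
tongue {'location': [175.8, 204.9], 'p': 0.49}
bore_top {'location': [337.2, 204.9], 'p': 0.96}
bore_top {'location': [256.3, 172.4], 'p': 0.29}
seat {'location': [254.4, 171.4], 'p': 0.8}
rod_grip {'location': [143.2, 165.8], 'p': 0.67}
rod_grip {'location': [176.2, 206.8], 'p': 0.65}
jig {'location': [257.2, 177.1], 'p': 0.89}
rack {'location': [163.4, 213.8], 'p': 0.67}
awl {'location': [134.6, 217.8], 'p': 0.59}
iron {'location': [160.4, 212.3], 'p': 0.71}
iron {'location': [213.4, 138.2], 'p': 0.61}
```

View pics/c1.png

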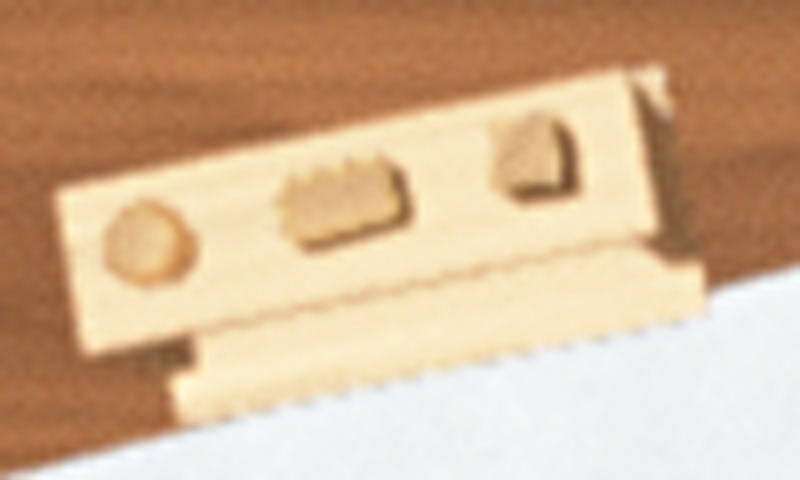

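View pics/c2.png

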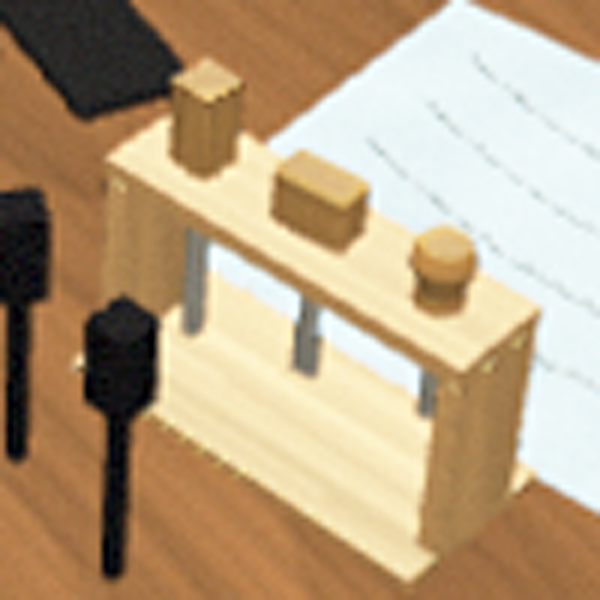

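View pics/c3.png

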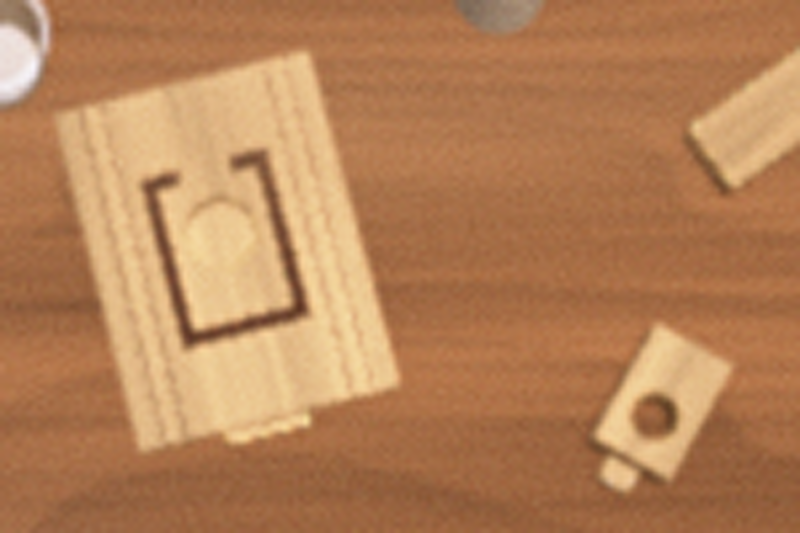

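```bash
python3 - <<'E'
from h import *
d=np.load('top0.npy'); P,uv=cloud('top',d)
def rect(lo,hi,box):
    m=(P[:,2]>lo)&(P[:,2]<hi)&(uv[:,0]>box[0])&(uv[:,0]<box[1])&(uv[:,1]>box[2])&(uv[:,1]<box[3])
    q=P[m]; r=cv2.minAreaRect((q[:,:2]*1000).astype(np.float32)); print(m.sum(),np.median(q[:,2]),r,q[:,:2].mean(0)); return q
m=(uv[:,0]>290)&(uv[:,0]<310)&(uv[:,1]>215)&(uv[:,1]<225);print('table',np.median(P[m][:,2]))
rect(.07,.09,(215,300,125,215))
rect(.03,.05,(320,360,180,225)); rect(.007,.02,(320,340,205,225))
rect(.115,.135,(105,205,185,245))
rect(.16,.19,(165,200,190,220))
print('bore',onz('top',[[337.2,204.9]],.04),'tongue',onz('top',[[330.7,217.2]],.007),'tongue top pic', onz('top',[[330,213.5]],.014))
print('rod', onz('top',[[179,204]],.175), onz('top',[[176.2,206.8]],.15))
print('seat',onz('top',[[215+235/5.333,125+250/5.333]],.086))
# fence corners (outer) in crop
c=np.array([[145,183],[265,152],[303,312],[190,345]],float)/5.333+[215,125]
print(onz('top',c,.086).round(4))
E
```

```text
table -0.0011757168273609508
3110 0.07979804287967895 ((636.9053955078125, 6.0579376220703125), (265.8735046386719, 171.66978454589844), 14.265210151672363) [ 0.60671172 -0.01158367]
355 0.03938819591968623 ((524.011962890625, -262.18658447265625), (50.11440658569336, 77.19478607177734), 59.81946563720703) [ 0.52478283 -0.26256981]
44 0.01369392740270814 ((485.8948059082031, -241.15115356445312), (54.489158630371094, 20.467750549316406), 44.77495193481445) [ 0.48586701 -0.23963041]
1195 0.12446464551892 ((486.12109375, 285.2310791015625), (61.40045166015625, 211.17698669433594), 11.748067855834961) [0.48431874 0.28405631]
80 0.17377651068726951 ((499.95452880859375, 216.78689575195312), (22.98787498474121, 24.639055252075195), 3.2655630111694336) [0.49951587 0.21631911]
bore [[ 0.5087676  -0.25654179  0.04      ]] tongue [[ 0.47453566 -0.24031995  0.007     ]] tongue top pic [[ 0.48538654 -0.23749655  0.014     ]]
rod [[0.49911193 0.20560848 0.175     ]] [[0.49448435 0.21762302 0.15      ]]
seat [[ 0.60532897 -0.01860108  0.086     ]]
[[ 0.6445  0.0318  0.086 ]
 [ 0.6616 -0.0362  0.086 ]
 [ 0.5695 -0.0563  0.086 ]
 [ 0.5515  0.0072  0.086 ]]
```

step_arm --commands '[0,0,0,0,0,-40,1,0,0,0,-20,-22,-30,1,0,0,0,-29,-32.5,0,1,0,0,0,-29,-32.5,0,1,0,0,0,-29,-32.5,0,1]' --grip_force 40

```text
clock: 1.35
tool_pos: [0.3334, 0.4251, 0.3017]
ee_rot: [3.141, 0.0, 2.678]
force: [-0.6, 0.3, -0.4]
width: 0.996
```

step_arm --commands '[0,0,0,-29,-32.5,0,1,0,0,0,-29,-32.5,0,1,0,0,0,-29,-32.5,0,1,0,0,0,-29,-32.5,0,1,0,0,0,-29,-32.5,0,1]'

```text
clock: 1.85
tool_pos: [0.3903, 0.2146, 0.3016]
ee_rot: [3.14, 0.0, 2.678]
force: [0.3, -0.3, 0.3]
width: 1.002
```

step_arm --commands '[0,0,0,-29,-32.5,0,1,0,0,0,-29,-32.5,0,1,0,0,0,-29,-32.5,0,1,0,0,0,-29,-32.5,0,1,0,0,0,-29,-32.5,0,1]'

```text
clock: 2.35
tool_pos: [0.4472, 0.0044, 0.3017]
ee_rot: [3.14, 0.001, 2.678]
force: [1.0, 0.3, -0.0]
width: 1.001
```

step_arm --commands '[0,0,0,-29,-32.5,0,1,0,0,0,-29,-32.5,0,1,0,0,0,-29,-32.5,10,1,0,0,0,-29,-32.5,20,1,0,0,0,-29,-32.5,20,1]'

```text
clock: 2.85
tool_pos: [0.5048, -0.2055, 0.2514]
ee_rot: [3.14, 0.002, 2.679]
force: [0.5, 0.4, -0.2]
width: 1.003
```

step_arm --commands '[0,0,0,-20,-20,0,1,0,0,0,0,0,0,1,0,0,0,0,0,0,1]'

```text
clock: 3.15
tool_pos: [0.5129, -0.231, 0.2512]
ee_rot: [3.142, -0.001, 2.677]
force: [-0.0, 0.4, 0.2]
width: 0.999
```

```bash
python3 - <<'E'
from h import *
s=observe(); print(s['tool_pos'],s['ee_rot'],s['joints'])
T=T_wc('wrist',s)
im,d=shot('wrist','w1.png'); np.save('w1.npy',d)
P,uv=cloud('wrist',d,T)
for z0,z1 in [(.03,.05),(.01,.018)]:
    m=(P[:,2]>z0)&(P[:,2]<z1)&(np.hypot(P[:,0]-.52,P[:,1]+.26)<.08)
    q=P[m]; print(m.sum(),np.median(q[:,2]), cv2.minAreaRect((q[:,:2]*1000).astype(np.float32)) if len(q)>5 else '')
for t in ['partner','bore_top','tongue']:
    for r in tip_of('wrist',t)[:2]:
        z={'partner':0,'bore_top':.04,'tongue':.007}[t]; print(t,r,onz('wrist',[r['location']],z,T))
E
```

```text
[ 0.51286024 -0.23097182  0.25117888] [ 3.14151912e+00 -5.18104040e-04  2.67666316e+00] [-0.26884841  0.29249575  0.76234255  1.73812993 -0.21559692  1.19757604
  1.65749937]
1901 0.040285424304289275 ((525.7942504882812, -262.80047607421875), (49.99225616455078, 76.3064956665039), 59.41079330444336)
231 0.014193515577580251 ((501.4383239746094, -252.02792358398438), (44.43988037109375, 57.33586883544922), 40.59524154663086)
bore_top {'location': [235.2, 186.3], 'p': 0.71} [[ 0.51686754 -0.25852051  0.04      ]]
tongue {'location': [240.0, 150.2], 'p': 0.81} [[ 0.48113574 -0.23470065  0.007     ]]
```

View pics/w1.png

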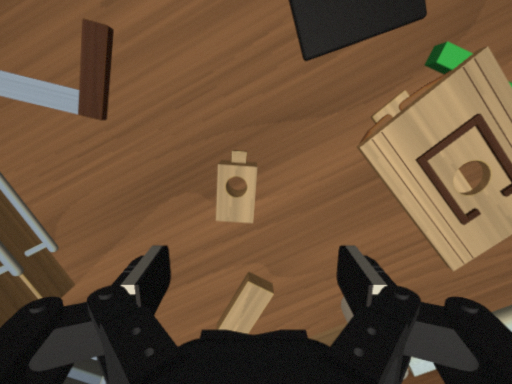

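step_arm --commands '[0,0,0.069,0,0,0,1,0,0,0,-27.3,-20.8,20,1,0,0,0,0,0,45,1,0,0,0,0,0,45,1,0,0,0,0,0,45,1]'

```text
clock: 3.85
tool_pos: [0.5267, -0.2612, 0.0954]
ee_rot: [3.14, 0.001, 2.611]
force: [0.2, -0.1, -0.1]
width: 1.003
```

step_arm --commands '[0,0,0,0,0,25,1,0,0,0,0,0,0,1,0,0,0,0,0,0,1]'

```text
clock: 4.15
tool_pos: [0.5267, -0.2621, 0.0722]
ee_rot: [3.141, 0.001, 2.61]
force: [0.8, 0.2, 0.8]
width: 0.999
```

```bash
python3 - <<'E'
from h import *
s=observe(); print(s['tool_pos'],s['ee_rot'],s['joints'])
T=T_wc('wrist',s)
im,d=shot('wrist','w2.png'); 
P,uv=cloud('wrist',d,T)
m=(P[:,2]>.03)&(P[:,2]<.05)&(np.hypot(P[:,0]-.52,P[:,1]+.26)<.06)
q=P[m]; print(m.sum(),np.median(q[:,2]), cv2.minAreaRect((q[:,:2]*1000).astype(np.float32)))
E
```

```text
[ 0.52666733 -0.26205129  0.07217164] [3.14106735e+00 8.94433909e-04 2.61008899e+00] [-0.10822677  0.54802773  0.66122623  1.85511688 -0.42751208  0.88317919
  1.7984941 ]
7245 0.040392598197676655 ((526.152587890625, -263.15362548828125), (50.306488037109375, 77.00670623779297), 59.503753662109375)
```

View pics/w2.png

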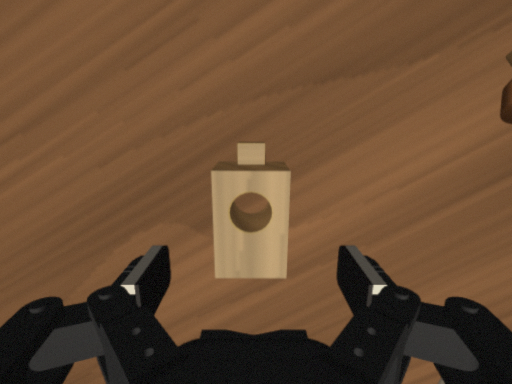

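step_arm --commands '[0,0,0,0,0,32,1,0,0,0,0,0,25,1,0,0,0,0,0,5,1,0,0,0,0,0,0,0.5,0,0,0,0,0,0,0.3]'

```text
clock: 4.7
tool_pos: [0.5274, -0.2634, 0.0113]
ee_rot: [3.141, 0.004, 2.609]
force: [-0.2, -0.0, 1.4]
width: 0.687
```

step_arm --commands '[0,0,0,0,0,0,0.3,0,0,0,0,0,0,0.3,0,0,0,0,0,0,0.3]'

```text
clock: 5.0
tool_pos: [0.5275, -0.2635, 0.0114]
ee_rot: [3.141, 0.004, 2.609]
force: [-0.6, 0.7, 6.5]
width: 0.579
```

step_arm --commands '[0,0,0,0,0,-10,0.3,0,0,0,0,0,-30,0.3,0,0,0,0,0,-45,0.3,0,0,0,0,0,-45,0.3,0,0,0,0,0,-45,0.3]'

```text
clock: 5.5
tool_pos: [0.5253, -0.2625, 0.1866]
ee_rot: [3.141, -0.0, 2.608]
force: [1.8, 0.2, -1.7]
width: 0.575
```

step_arm --commands '[0,0,0.14,0,0,-35,0.3,0,0,0.14,0,0,-15,0.3,0,0,0.14,0,0,0,0.3,0,0,0.14,0,0,0,0.3,0,0,0.14,0,0,0,0.3]'

```text
clock: 6.0
tool_pos: [0.5256, -0.2624, 0.2351]
ee_rot: [3.141, -0.0, 1.903]
force: [-0.0, 1.0, -1.1]
width: 0.579
```

step_arm --commands '[0,0,0.14,0,0,0,0.3,0,0,0.14,0,0,0,0.3,0,0,0.14,0,0,0,0.3,0,0,0.14,0,0,0,0.3,0,0,0.14,0,0,0,0.3]'

```text
clock: 6.5
tool_pos: [0.5256, -0.2623, 0.2349]
ee_rot: [3.141, -0.001, 1.203]
force: [0.2, 0.4, 0.4]
width: 0.581
```

step_arm --commands '[0,0,0.14,0,0,0,0.3,0,0,0.14,0,0,0,0.3,0,0,0.14,0,0,0,0.3,0,0,0.14,0,0,0,0.3,0,0,0.14,0,0,0,0.3]'

```text
clock: 7.0
tool_pos: [0.5257, -0.2622, 0.2348]
ee_rot: [-3.141, -0.001, 0.503]
force: [-0.2, -0.3, -1.0]
width: 0.58
```

step_arm --commands '[0,0,0.13,0,0,0,0.3,0,0,0.123,0,0,0,0.3,0,0,0,16,-44,0,0.3,0,0,0,16,-44,0,0.3,0,0,0,16,-44,0,0.3]'

```text
clock: 7.5
tool_pos: [0.5386, -0.1213, 0.2346]
ee_rot: [-3.141, -0.0, 0.254]
force: [0.1, -0.8, -1.1]
width: 0.584
```

step_arm --commands '[0,0,0,16,-44,0,0.3,0,0,0,16,-45,0,0.3,0,0,0,0,0,0,0.3,0,0,0,0,0,0,0.3]'

```text
clock: 7.9
tool_pos: [0.5474, -0.0267, 0.2345]
ee_rot: [-3.141, 0.0, 0.26]
force: [0.0, -1.0, 0.0]
width: 0.579
```

```bash
python3 - <<'E'
from h import *
s=observe(); print(s['tool_pos'],s['ee_rot'],s['joints'])
T=T_wc('wrist',s); np.save('w3T.npy',T)
im,d=shot('wrist','w3.png'); np.save('w3.npy',d)
P,uv=cloud('wrist',d,T)
m=(P[:,2]>.07)&(P[:,2]<.084); print(np.median(P[m][:,2]))
for t,z in [('seat',.08),('bore_top',.27),('tongue',.23)]:
    for r in tip_of('wrist',t)[:2]: print(t,r,onz('wrist',[r['location']],z,T))
E
```

```text
[ 0.5473507  -0.02665686  0.23445816] [-3.14104257e+00  2.85819054e-04  2.59967168e-01] [-1.00174849  0.60929409  1.41314279  1.79867575 -0.62809565  1.29510683
 -0.73771781]
0.08043858415644695
seat {'location': [256.9, 123.3], 'p': 0.74} [[ 0.61199269 -0.01343662  0.08      ]]
bore_top {'location': [255.7, 250.9], 'p': 0.64} [[ 0.564907   -0.02338896  0.27      ]]
tongue {'location': [254.9, 146.3], 'p': 0.92} [[ 0.60301197 -0.01300959  0.23      ]]
```

View pics/w3.png

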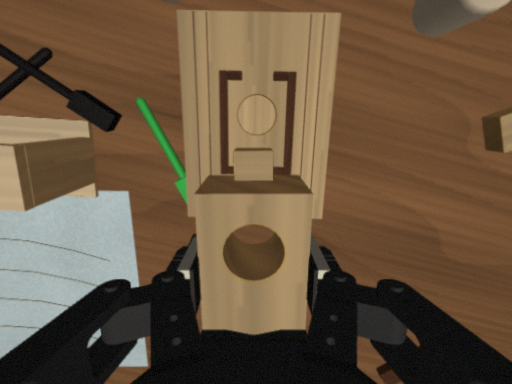

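```bash
python3 - <<'E'
from h import *
im=cv2.imread('pics/w3.png')[:,:,::-1]; d=np.load('w3.npy'); T=np.load('w3T.npy')
P,uv=cloud('wrist',d,T); C=im[uv[:,1],uv[:,0]].astype(int)
m=(P[:,2]>.0825)&(P[:,2]<.092)&(uv[:,0]>150)&(uv[:,0]<350)
q=P[m]; print(m.sum(), np.median(q[:,2]), C[m].mean(0))
fit=cv2.minAreaRect((q[:,:2]*1000).astype(np.float32)); print('fence',fit)
from scipy.spatial import ConvexHull
# dark
m2=(C.sum(1)<230)&(P[:,2]>.078)&(P[:,2]<.092)&(uv[:,0]>200)&(uv[:,0]<310)&(uv[:,1]<180)
q2=P[m2]; print(m2.sum(),np.median(q2[:,2]),cv2.minAreaRect((q2[:,:2]*1000).astype(np.float32)))
# in jig frame approx yaw
for y in np.radians([14.0,14.4,14.8]):
    ex=np.array([np.cos(y),np.sin(y)]);ey=np.array([-np.sin(y),np.cos(y)])
    a=q2[:,:2]@ex;b=q2[:,:2]@ey
    print(np.degrees(y),np.percentile(a,[1,99]),np.percentile(b,[1,5,95,99]))
# deck edges
m3=(P[:,2]>.074)&(P[:,2]<.0835)&(uv[:,0]>150)&(uv[:,0]<350)
q3=P[m3]; print('deck',m3.sum(),cv2.minAreaRect((q3[:,:2]*1000).astype(np.float32)))
# held block top
m4=(P[:,2]>.20)&(P[:,2]<.30)&(uv[:,1]>190)&(uv[:,0]>195)&(uv[:,0]<312)&(uv[:,1]<330)
q4=P[m4];zt=np.median(q4[:,2]);
s=q4[(abs(q4[:,2]-zt)<.006)]; print('blk top',zt,cv2.minAreaRect((s[:,:2]*1000).astype(np.float32)))
A=np.c_[s[:,:2],np.ones(len(s))]; print('plane',np.linalg.lstsq(A,s[:,2],rcond=None)[0])
m5=(uv[:,0]>238)&(uv[:,0]<270)&(uv[:,1]>152)&(uv[:,1]<163); print('tongue top',np.median(P[m5],0))
E
```

```text
2173 0.08626319741107508 [77.45973309 53.34744593 36.780948  ]
fence ((633.6873779296875, -6.8214111328125), (148.5497283935547, 145.6078643798828), 13.12547779083252)
1948 0.086326055917303 ((609.8163452148438, -13.841289520263672), (99.74080657958984, 74.08879089355469), 13.875865936279297)
14.0 [0.53987736 0.63788517] [-0.19683368 -0.19603941 -0.12502248 -0.12430608]
14.4 [0.53880747 0.63678873] [-0.20101903 -0.20014881 -0.12918567 -0.12832918]
14.800000000000002 [0.53785266 0.63581172] [-0.20530552 -0.2042581  -0.13324233 -0.13228695]
deck 21545 ((611.2251586914062, -12.368927001953125), (199.70741271972656, 151.18154907226562), 14.014294624328613)
blk top 0.26329125876114706 ((554.0775756835938, -25.332839965820312), (69.80753326416016, 53.49806213378906), 15.01491641998291)
plane [-0.00115467  0.00097121  0.26397748]
tongue top [ 0.59831367 -0.01375024  0.23756064]
```

```bash
python3 - <<'E'
from h import *
T=np.load('w3T.npy')
im=cv2.imread('pics/w3.png'); cv2.imwrite('pics/c4.png',cv2.resize(im[140:340,180:330],(600,800),interpolation=cv2.INTER_CUBIC)[:600])
d=np.load('w3.npy'); P,uv=cloud('wrist',d,T)
m=(abs(P[:,2]-.2633)<.004)&(uv[:,1]>185)&(uv[:,1]<290)&(uv[:,0]>190)&(uv[:,0]<318)
M=np.zeros(d.shape,np.uint8); M[uv[m,1],uv[m,0]]=255
t=T[:3,:3]; o=observe()['tool_pos']; 
ex=t[:2,0];
Rt=R.from_euler('xyz',observe()['ee_rot']).as_matrix()
# tool-frame coords
L=(P[m]-o)@Rt
rows=[]
for r in range(200,225,3):
    k=L[uv[m,1]==r]; 
    i=np.argsort(k[:,1]); rows.append((r,k[i[0],1],k[i[-1],1]))
print(np.round(rows,4))
fr=[]
for c in range(205,305,10):
    k=L[uv[m,0]==c]; fr.append(k[:,0].max())
print('front x',np.round(fr,4))
cs,_=cv2.findContours(255-M[200:300,200:310],cv2.RETR_LIST,cv2.CHAIN_APPROX_NONE)
for c in cs:
    if len(c)>60:
        c=c.reshape(-1,2)+[200,200]; e=cv2.fitEllipse(c.astype(np.float32)); W=onz('wrist',c,.2633,T); 
        print(len(c),e, ((W-o)@Rt).min(0),((W-o)@Rt).max(0), c.min(0),c.max(0))
mt=(P[:,2]>.228)&(P[:,2]<.245)&(uv[:,0]>225)&(uv[:,0]<282)&(uv[:,1]>140)&(uv[:,1]<175)
k=(P[mt]-o)@Rt; print('tongue', np.percentile(k,[1,99],axis=0))
E
```

```text
[[ 2.00e+02 -2.79e-02  2.14e-02]
 [ 2.03e+02 -2.79e-02  2.15e-02]
 [ 2.06e+02 -2.82e-02  2.16e-02]
 [ 2.09e+02 -2.83e-02  2.14e-02]
 [ 2.12e+02 -2.84e-02  2.14e-02]
 [ 2.15e+02 -2.80e-02  2.14e-02]
 [ 2.18e+02 -2.79e-02  2.14e-02]
 [ 2.21e+02 -2.78e-02  2.14e-02]
 [ 2.24e+02 -2.80e-02  2.20e-02]]
front x [0.0426 0.0426 0.0425 0.0425 0.0426 0.0428 0.0428 0.0428 0.043  0.0427]
245 ((262.5143737792969, 294.2021179199219), (10.440492630004883, 179.29763793945312), 89.40941619873047) [-0.00911504 -0.02800807 -0.02862833] [-0.00122671  0.02310375 -0.02862004] [200 285] [309 299]
169 ((253.4599151611328, 250.13653564453125), (52.46859359741211, 59.13008117675781), 90.50935363769531) [ 0.00266795 -0.0163023  -0.0286204 ] [ 0.02864465  0.01005537 -0.02860863] [224 224] [283 277]
tongue [[ 0.04548505 -0.01317414 -0.00420136]
 [ 0.05777502  0.00630879  0.00590517]]
```

View pics/c4.png

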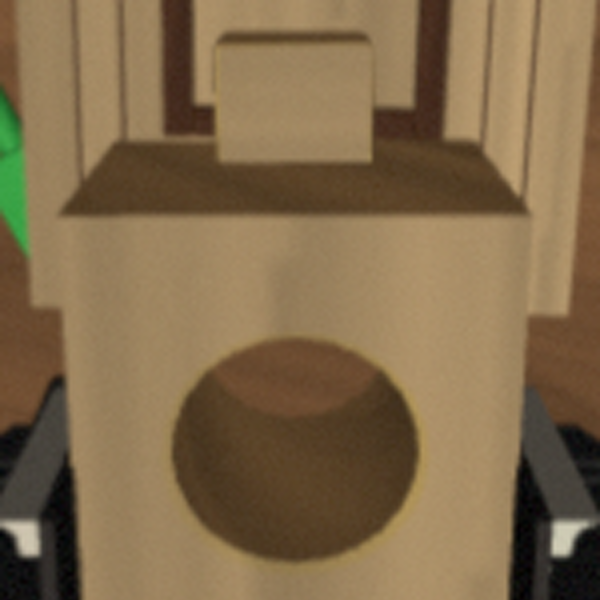

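```bash
python3 - <<'E'
from h import *
im=cv2.imread('pics/top0.png')[:,:,::-1]; d=np.load('top0.npy')
P,uv=cloud('top',d); C=im[uv[:,1],uv[:,0]].astype(int)
m=(C.sum(1)<300)&(P[:,2]>.078)&(P[:,2]<.092)&(uv[:,0]>235)&(uv[:,0]<278)&(uv[:,1]>145)&(uv[:,1]<195)
q=P[m];print(m.sum(),np.median(q[:,2]),cv2.minAreaRect((q[:,:2]*1000).astype(np.float32)))
m=(P[:,2]>.074)&(P[:,2]<.09)&(uv[:,0]>222)&(uv[:,0]<292)&(uv[:,1]>132)&(uv[:,1]<212)&(P[:,0]>.49)&(P[:,0]<.73)&(abs(P[:,1]+.012)<.12)
M=np.zeros(d.shape,np.uint8);M[uv[m,1],uv[m,0]]=255
M=cv2.morphologyEx(M,cv2.MORPH_OPEN,np.ones((5,5)));c=max(cv2.findContours(M,0,1)[0],key=cv2.contourArea)
W=onz('top',c.reshape(-1,2),.08); print(cv2.minAreaRect((W[:,:2]*1000).astype(np.float32)))
s=np.load('scene0.npy'); im=cv2.imread('pics/scene0.png')[:,:,::-1]
P,uv=cloud('scene',s); C=im[uv[:,1],uv[:,0]].astype(int)
m=(C.sum(1)<280)&(P[:,2]>.079)&(P[:,2]<.092)&(uv[:,0]>205)&(uv[:,0]<275)&(uv[:,1]>180)&(uv[:,1]<225)
q=P[m];print('scene',m.sum(),np.median(q[:,2]),cv2.minAreaRect((q[:,:2]*1000).astype(np.float32)))
E
```

```text
132 0.08560492133972653 ((607.7557373046875, -11.972625732421875), (95.47978973388672, 70.29517364501953), 13.349178314208984)
((607.6502075195312, -11.78741455078125), (200.19021606445312, 149.3253631591797), 13.914681434631348)
scene 152 0.08456626515507343 ((604.5772705078125, 9.721221923828125), (100.4779281616211, 116.36335754394531), 13.626884460449219)
```

step_arm --commands '[0,0,0.0155,0,0,0,0.3,0,0,0,30,2,0,0.3,0,0,0,27,2,30,0.3,0,0,0,0,0,40,0.3,0,0,0,0,0,30,0.3]'

```text
clock: 8.6
tool_pos: [0.6037, -0.0195, 0.1322]
ee_rot: [-3.141, 0.001, 0.239]
force: [-0.3, 0.2, -1.4]
width: 0.578
```

step_arm --commands '[0,0,0,0,0,20,0.3,0,0,0,0,0,0,0.3,0,0,0,0,0,0,0.3]'

```text
clock: 8.9
tool_pos: [0.604, -0.0198, 0.1149]
ee_rot: [3.141, -0.0, 0.239]
force: [0.3, -0.2, -0.2]
width: 0.578
```

```bash
python3 - <<'E'
from h import *
s=observe(); print(s['tool_pos'],s['ee_rot'],s['joints'])
T=T_wc('wrist',s); np.save('w4T.npy',T)
im,d=shot('wrist','w4.png'); np.save('w4.npy',d); shot('scene','s4.png'); im,d=shot('top','t4.png')
x=cv2.imread('pics/w4.png')[50:230,150:370]; cv2.imwrite('pics/c5.png',cv2.resize(x,None,fx=3.3,fy=3.3,interpolation=2))
x=cv2.imread('pics/t4.png')[120:220,205:315]; cv2.imwrite('pics/c6.png',cv2.resize(x,None,fx=6,fy=6,interpolation=2))
x=cv2.imread('pics/s4.png')[140:240,190:300]; cv2.imwrite('pics/c7.png',cv2.resize(x,None,fx=6,fy=6,interpolation=2))
E
```

```text
[ 0.60395428 -0.01978417  0.11488416] [ 3.14101024e+00 -3.45091776e-04  2.38768507e-01] [-0.82175311  0.77935313  1.19049466  1.79089994 -0.79718424  1.14777662
 -0.69756957]
```

View pics/c5.png

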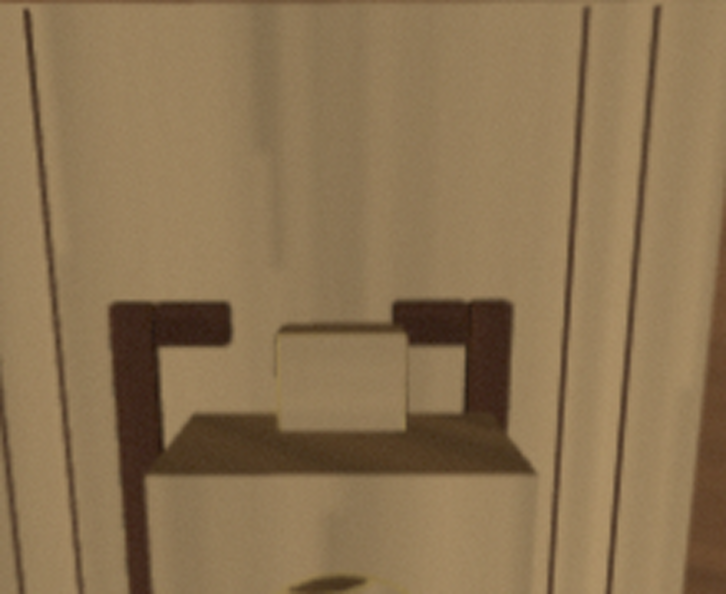

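View pics/c7.png

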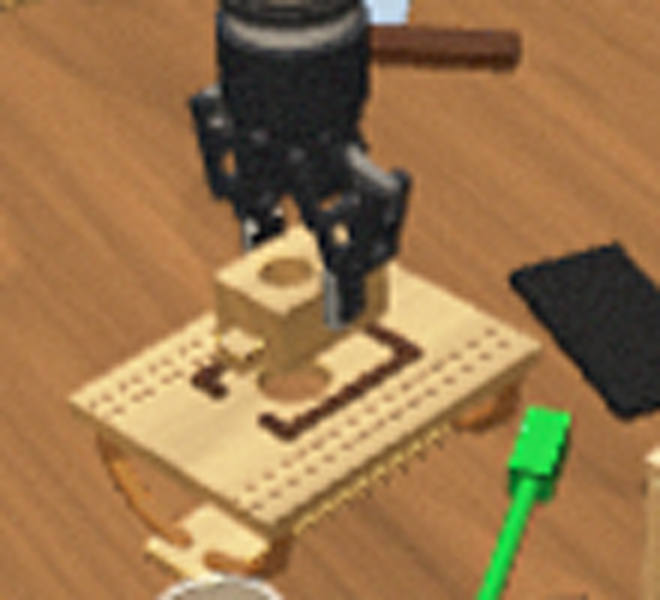

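View pics/c6.png

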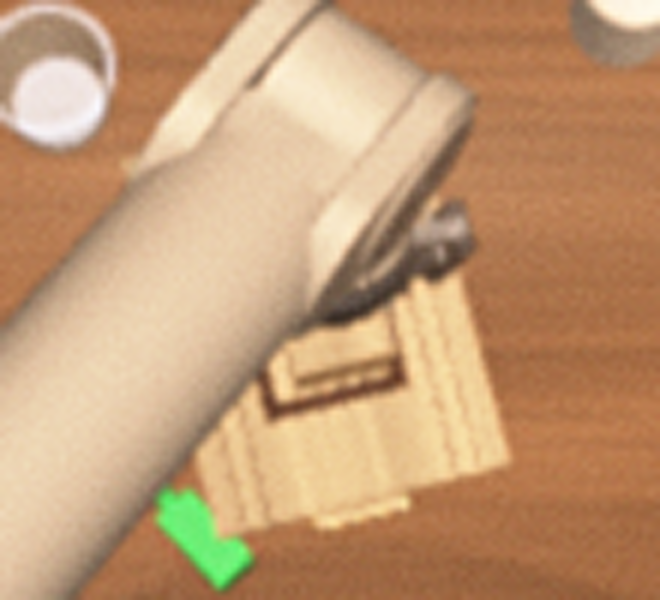

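```bash
python3 - <<'E'
from h import *
s=observe(); o=s['tool_pos'];Rt=R.from_euler('xyz',s['ee_rot']).as_matrix()
T=np.load('w4T.npy'); d=np.load('w4.npy'); im=cv2.imread('pics/w4.png')[:,:,::-1]
P,uv=cloud('wrist',d,T);L=(P-o)@Rt;C=im[uv[:,1],uv[:,0]].astype(int)
f=(P[:,2]>.0835)&(P[:,2]<.09)&(C.sum(1)<260)&(uv[:,0]>170)&(uv[:,0]<320)&(uv[:,1]<230)&(uv[:,1]>130)
print(f.sum(),'fence x,y range',np.percentile(L[f],[.5,99.5],axis=0).round(4)[:,:2])
# gap: front bar
g=f&(uv[:,1]>143)&(uv[:,1]<153)
y=np.sort(L[g,1]); i=np.argmax(np.diff(y)); print('gap',y[i],y[i+1],'xfront',L[g,0].max())
# bar direction
b=f&(uv[:,1]<155); print('front outer edge per side', [L[f&(uv[:,0]>a)&(uv[:,0]<a+6),0].max().round(4) for a in (188,200,212,275,290,298)])
k=(abs(P[:,2]-.118)<.008)&(uv[:,1]>145)&(uv[:,1]<180)&(uv[:,0]>228)&(uv[:,0]<278)
print('tongue',np.percentile(L[k],[1,99],axis=0).round(4), np.median(P[k][:,2]))
k=(abs(P[:,2]-.1437)<.006)&(uv[:,1]>185)&(uv[:,1]<215)&(uv[:,0]>185)&(uv[:,0]<320)
print('blk',np.percentile(L[k],[1,99],axis=0).round(4), np.median(P[k][:,2]))
e=[]
for c in range(200,310,12): e.append(L[k&(uv[:,0]==c),0].max())
print(np.round(e,4))
E
```

```text
1984 fence x,y range [[ 0.0015 -0.0419]
 [ 0.0571  0.0314]]
gap -0.020180398623087667 0.009887089911645624 xfront 0.055527111575333916
front outer edge per side [np.float64(0.0569), np.float64(0.0567), np.float64(0.057), np.float64(0.0572), np.float64(0.0571), np.float64(0.0571)]
tongue [[ 0.0404 -0.0101 -0.0032]
 [ 0.0555  0.0108  0.0043]] 0.11787914816941641
blk [[ 0.031  -0.024  -0.0291]
 [ 0.0407  0.0249 -0.0221]] 0.14376934600202962
[0.0405 0.0405 0.0406 0.0405 0.0408 0.0405 0.0404 0.0408 0.0405 0.0407]
```

step_arm --commands '[0,0,0,4.5,-5.6,0,0.3,0,0,0,0,0,10,0.3,0,0,0,0,0,0,0.3,0,0,0,0,0,0,0.3]'

```text
clock: 9.45
tool_pos: [0.6064, -0.0121, 0.1038]
ee_rot: [-3.141, 0.001, 0.241]
force: [-0.8, 0.5, -1.0]
width: 0.58
```

```bash
cat > blk.py <<'E'
from h import *
def run(n):
    s=observe(); o=s['tool_pos'];Rt=R.from_euler('xyz',s['ee_rot']).as_matrix()
    T=T_wc('wrist',s)
    im,d=shot('wrist',n+'.png')
    print(o,s['ee_rot'],s['joints'].round(2))
    P,uv=cloud('wrist',d,T);L=(P-o)@Rt;C=im[uv[:,1],uv[:,0]].astype(int)
    f=(P[:,2]>.0835)&(P[:,2]<.09)&(C.sum(1)<260)&(uv[:,0]>150)&(uv[:,0]<350)&(uv[:,1]<230)&(uv[:,1]>100)
    print(f.sum(),'fence x,y range',np.percentile(L[f],[.5,99.5],axis=0).round(4)[:,:2])
    zt=o[2]+.0288
    k=(abs(P[:,2]-zt)<.006)&(uv[:,1]>150)&(uv[:,1]<215)&(uv[:,0]>170)&(uv[:,0]<340)
    print('blk',np.percentile(L[k],[1,99],axis=0).round(4), 'ztop',np.median(P[k][:,2]))
    k=(abs(P[:,2]-zt+.026)<.006)&(uv[:,1]>100)&(uv[:,1]<190)&(uv[:,0]>228)&(uv[:,0]<280)&(C.sum(1)>260)
    print('tongue',np.percentile(L[k],[1,99],axis=0).round(4))
    x=im[50:230,150:370,::-1]; cv2.imwrite('pics/'+n+'c.png',cv2.resize(x,None,fx=3.3,fy=3.3,interpolation=2))
E
python3 -c "
from blk import *
run('w5')"
```

```text
[ 0.60637976 -0.01209737  0.10383661] [-3.14133222e+00  8.59717996e-04  2.40604297e-01] [-0.82  0.79  1.18  1.79 -0.81  1.14 -0.7 ]
1927 fence x,y range [[ 0.0071 -0.0352]
 [ 0.0539  0.0383]]
blk [[ 0.0317 -0.0242 -0.0304]
 [ 0.0415  0.0247 -0.0235]] ztop 0.13270408917228033
tongue [[ 0.0413 -0.0094 -0.0045]
 [ 0.0558  0.0101 -0.0015]]
```

View pics/w5c.png

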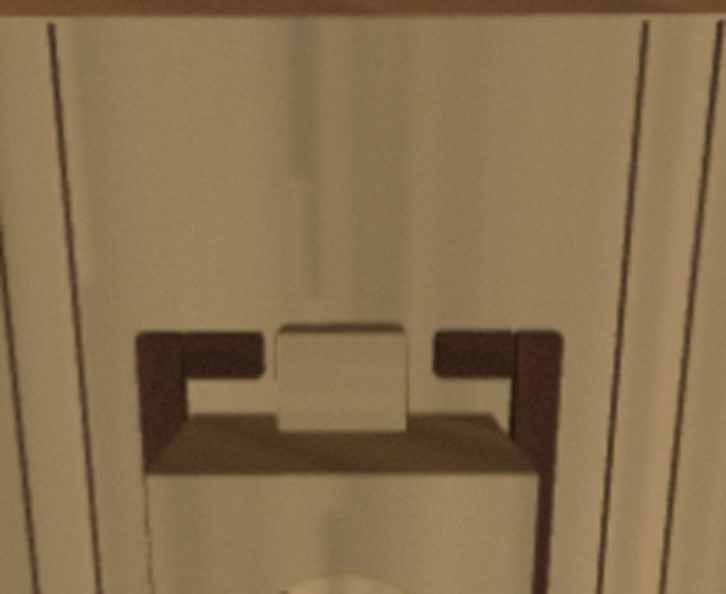

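step_arm --commands '[0,0,0,0.7,1.2,0,0.3,0,0,0,0,0,5,0.3,0,0,0,0,0,3,0.3,0,0,0,0,0,2,0.3,0,0,0,0,0,0,0.3]'

```text
clock: 10.0
tool_pos: [0.6074, -0.0132, 0.0938]
ee_rot: [-3.141, 0.001, 0.24]
force: [-0.9, -0.6, -0.9]
width: 0.581
```

```bash
python3 -c "
from blk import *
run('w6')"
```

```text
[ 0.60742455 -0.01322693  0.09383261] [-3.14126868e+00  6.22701180e-04  2.40302627e-01] [-0.81  0.8   1.16  1.8  -0.82  1.12 -0.69]
2540 fence x,y range [[ 0.0105 -0.0365]
 [ 0.0563  0.037 ]]
blk [[ 0.0317 -0.0242 -0.0303]
 [ 0.0414  0.0247 -0.0235]] ztop 0.12270835826668186
tongue [[ 0.0413 -0.0094 -0.0046]
 [ 0.0558  0.0101 -0.0015]]
```

View pics/w6c.png

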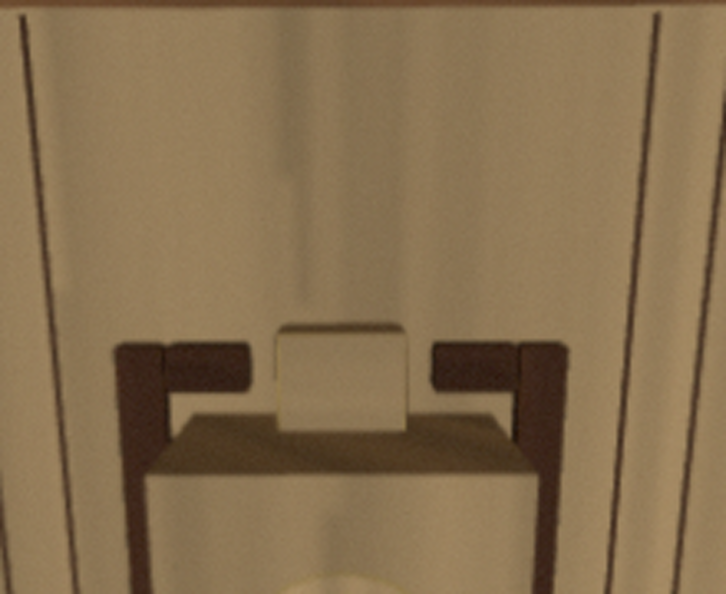

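```bash
python3 -c "
from h import *
for n,o,e in [('w5',[ 0.60637976,-0.01209737,0.10383661],[-3.14133222e+00,8.59717996e-04,2.40604297e-01]),('w6',[ 0.60742455,-0.01322693,0.09383261],[-3.14126868e+00,6.22701180e-04,2.40302627e-01])]:
    st=dict(tool_pos=np.array(o),ee_rot=np.array(e));T=T_wc('wrist',st);Rt=R.from_euler('xyz',e).as_matrix()
    g=cv2.imread('pics/'+n+'.png').astype(int).sum(2)
    for c in (195,205,215,220,285,295,305,312):
        col=g[130:180,c]; r0=130+np.argmax(col<230); r1=r0+np.argmax(g[r0:190,c]>260)
        a=((onz('wrist',[[c,r0],[c,r1]],.086,T)-o)@Rt); print(n,c,r0,r1,a[:,0].round(4))
"

```

```text
w5 195 151 151 [0.0533 0.0533]
w5 205 151 151 [0.0533 0.0533]
w5 215 151 165 [0.0534 0.0454]
w5 220 151 165 [0.0534 0.0454]
w5 285 150 165 [0.054  0.0454]
w5 295 150 165 [0.054  0.0454]
w5 305 151 151 [0.0534 0.0534]
w5 312 150 150 [0.0539 0.0539]
w6 195 154 154 [0.0529 0.0529]
w6 205 154 169 [0.0529 0.0448]
w6 215 154 169 [0.0529 0.0448]
w6 220 154 169 [0.0529 0.0448]
w6 285 154 169 [0.0529 0.0449]
w6 295 153 169 [0.0535 0.0449]
w6 305 154 154 [0.0529 0.0529]
w6 312 154 154 [0.0529 0.0529]
```

step_arm --commands '[0,0,0,0,0,1.5,0.3,0,0,0,0,0,1,0.3,0,0,0,0,0,0.5,0.3,0,0,0,0,0,0,0.3]'

```text
clock: 10.45
tool_pos: [0.6078, -0.0133, 0.0916]
ee_rot: [-3.141, -0.0, 0.24]
force: [-0.5, -0.8, 1.9]
width: 0.582
```

step_arm --commands '[0,0,0,0,0,0.5,0.3,0,0,0,0,0,0,0.3]'

```text
clock: 10.65
tool_pos: [0.6078, -0.0133, 0.0915]
ee_rot: [-3.141, -0.0, 0.24]
force: [-1.4, 0.5, 5.7]
width: 0.58
```

```bash
python3 -c "
from blk import *
run('w7');print(observe()['force'])"
```

```text
[ 0.60779858 -0.01326717  0.09148146] [-3.14107082e+00 -3.37863345e-04  2.40422616e-01] [-0.81  0.81  1.16  1.8  -0.83  1.12 -0.69]
2645 fence x,y range [[ 0.0113 -0.0367]
 [ 0.0563  0.0368]]
blk [[ 0.0317 -0.0242 -0.0303]
 [ 0.0415  0.0247 -0.0232]] ztop 0.12030297396299008
tongue [[ 0.0412 -0.0094 -0.0044]
 [ 0.0558  0.0101 -0.0015]]
[-0.65085366  1.27639879  4.95478482]
```

step_arm --commands '[0,0,0,0,0,0,0.62,0,0,0,0,0,0,0.7,0,0,0,0,0,0,0.9,0,0,0,0,0,-5,1,0,0,0,0,0,-15,1]'

```text
clock: 11.2
tool_pos: [0.6068, -0.013, 0.1103]
ee_rot: [-3.141, 0.002, 0.24]
force: [-0.2, 0.3, 0.1]
width: 1.0
```

step_arm --commands '[0,0,0,0,0,-30,1,0,0,0,0,0,-45,1,0,0,0,0,0,-45,1,0,0,0,-20,0,0,1,0,0,0,0,0,0,1]'

```text
clock: 11.7
tool_pos: [0.5874, -0.0198, 0.2333]
ee_rot: [-3.141, -0.003, 0.238]
force: [-0.6, -0.3, -0.5]
width: 1.001
```

```bash
python3 - <<'E'
from h import *
s=observe(); o=s['tool_pos'];Rt=R.from_euler('xyz',s['ee_rot']).as_matrix();T=T_wc('wrist',s)
im,d=shot('wrist','w8.png'); np.save('w8.npy',d); np.save('w8T.npy',T)
print(o,s['ee_rot'],s['joints'].round(2))
P,uv=cloud('wrist',d,T)
def rect(m): q=P[m]; print(m.sum(),np.median(q[:,2]).round(4),cv2.minAreaRect((q[:,:2]*1000).astype(np.float32)))
near=np.hypot(P[:,0]-.61,P[:,1]+.013)<.07
rect(near&(abs(P[:,2]-.12)<.006))
C=im[uv[:,1],uv[:,0]].astype(int)
rect(near&(abs(P[:,2]-.086)<.003)&(C.sum(1)<250))
rect(near&(abs(P[:,2]-.094)<.003)&(C.sum(1)>250))
for r in tip_of('wrist','bore_top')[:2]: print(r,onz('wrist',[r['location']],.12,T))
E
```

```text
[ 0.5873901  -0.01983739  0.23334474] [-3.14143564e+00 -2.62387573e-03  2.37568399e-01] [-0.92  0.66  1.34  1.71 -0.66  1.32 -0.78]
3758 0.1203 ((611.6171875, -12.840095520019531), (75.4932632446289, 50.03114318847656), 13.82262134552002)
1636 0.0863 ((610.5536499023438, -12.589340209960938), (98.32012939453125, 73.62680053710938), 13.661869049072266)
339 0.0943 ((642.0741577148438, -11.575958251953125), (44.355525970458984, 35.37347412109375), 7.462002754211426)
{'location': [251.7, 157.7], 'p': 0.91} [[ 0.62290238 -0.00998536  0.12      ]]
```

View pics/w8.png

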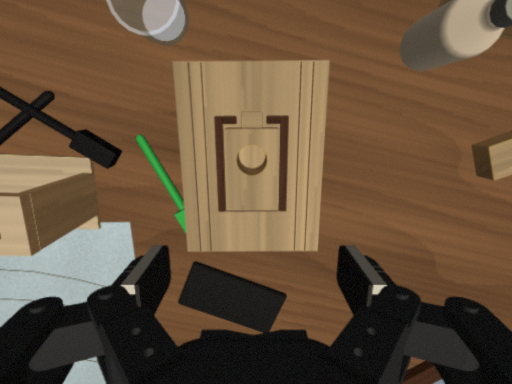

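```bash
python3 - <<'E'
from h import *
d=np.load('top0.npy');im=cv2.imread('pics/top0.png')[:,:,::-1].astype(int)
P,uv=cloud('top',d);C=im[uv[:,1],uv[:,0]]
for n,b in [('green',(190,210,160,183)),('bl2',(165,185,158,178)),('bl1',(135,158,155,178))]:
    m=(uv[:,0]>b[0])&(uv[:,0]<b[1])&(uv[:,1]>b[2])&(uv[:,1]<b[3])&(((C[:,1]>C[:,0]+40)) if n=='green' else (C.sum(1)<130))
    print(n,m.sum(),np.percentile(P[m],[2,50,98],axis=0).round(3))
m=(P[:,2]>.06)&(P[:,2]<.6)&(P[:,0]>.35)&(P[:,0]<.75)&(abs(P[:,1])<.4)
import collections
print(P[m&(P[:,2]>.13)][:, :].max(0))
q=P[m&(P[:,2]>.11)&(P[:,1]<.2)]; print(len(q), q[:,2].max())
E
```

```text
green 80 [[0.591 0.142 0.005]
 [0.604 0.155 0.159]
 [0.642 0.175 0.165]]
bl2 47 [[0.6   0.215 0.03 ]
 [0.609 0.223 0.135]
 [0.617 0.234 0.164]]
bl1 67 [[0.607 0.302 0.023]
 [0.613 0.31  0.134]
 [0.627 0.324 0.16 ]]
[0.63348415 0.38558854 0.18154029]
247 0.16765474104150568
```

step_arm --commands '[0,0,-0.14,0,0,-10,1,0,0,-0.14,0,0,-10,1,0,0,-0.14,0,0,-10,1,0,0,-0.14,0,0,-10,1,0,0,-0.14,0,0,-10,1]'

```text
clock: 12.3
tool_pos: [0.5885, -0.0174, 0.2804]
ee_rot: [-3.141, 0.001, 0.947]
force: [-0.9, -0.2, 0.3]
width: 1.001
```

step_arm --commands '[0,0,-0.14,0,0,-10,1,0,0,-0.14,0,0,-7,1,0,0,-0.14,0,0,0,1,0,0,-0.14,0,0,0,1,0,0,-0.14,0,0,0,1]'

```text
clock: 12.8
tool_pos: [0.5885, -0.0174, 0.2971]
ee_rot: [-3.141, 0.0, 1.647]
force: [-0.3, -0.3, 0.1]
width: 1.0
```

step_arm --commands '[0,0,-0.137,0,0,0,1,0,0,0,42,-7.5,0,1,0,0,0,42,-7.5,0,1,0,0,0,42,-7.5,0,1,0,0,0,42,-7.5,0,1]'

```text
clock: 13.3
tool_pos: [0.5237, 0.1422, 0.2973]
ee_rot: [-3.141, 0.0, 1.777]
force: [0.8, 0.7, -0.2]
width: 0.996
```

step_arm --commands '[0,0,0,42,-7.5,0,0.6,0,0,0,0,0,0,0.6,0,0,0,0,0,0,0.6,0,0,0,0,0,0,0.6]'

```text
clock: 13.7
tool_pos: [0.5089, 0.1787, 0.2976]
ee_rot: [-3.141, 0.001, 1.776]
force: [-0.7, -0.1, 0.3]
width: 0.602
```

```bash
python3 - <<'E'
from h import *
s=observe(); o=s['tool_pos'];T=T_wc('wrist',s)
im,d=shot('wrist','w9.png'); np.save('w9.npy',d); np.save('w9T.npy',T)
print(o,s['ee_rot'],s['joints'].round(2))
P,uv=cloud('wrist',d,T)
m=(abs(P[:,2]-.175)<.006)&(np.hypot(P[:,0]-.5,P[:,1]-.217)<.03)
q=P[m]; print(m.sum(),np.median(q[:,2]),cv2.minAreaRect((q[:,:2]*1000).astype(np.float32)))
m=(abs(P[:,2]-.125)<.006)&(np.hypot(P[:,0]-.486,P[:,1]-.285)<.15)
q=P[m]; print(m.sum(),np.median(q[:,2]),cv2.minAreaRect((q[:,:2]*1000).astype(np.float32)))
E
```

```text
[0.50891065 0.17866426 0.29764706] [-3.14147398e+00  1.05727827e-03  1.77565092e+00] [-1.26  0.26  1.03  1.73 -0.23  1.29  0.02]
654 0.17521329803840974 ((502.510498046875, 216.71939086914062), (23.97265625, 23.816823959350586), 6.974414825439453)
8032 0.1254213488404955 ((491.84771728515625, 267.74371337890625), (60.25639343261719, 174.42498779296875), 11.903436660766602)
```

View pics/w9.png

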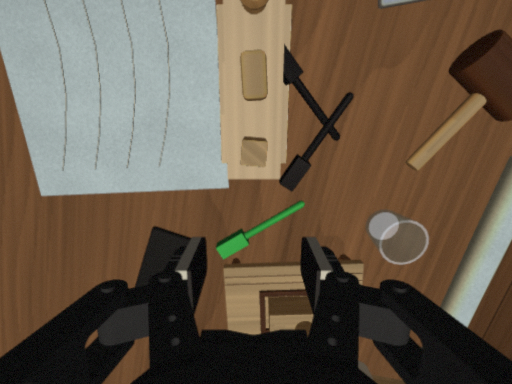

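step_arm --commands '[0,0,0.083,0,0,0,0.6,0,0,0,38.6,-2.7,20,0.6,0,0,0,0,0,40,0.6,0,0,0,0,0,20,0.6,0,0,0,0,0,0,0.6]'

```text
clock: 14.25
tool_pos: [0.4996, 0.2156, 0.2151]
ee_rot: [-3.136, 0.003, 1.692]
force: [-0.3, -0.1, -0.8]
width: 0.599
```

step_arm --commands '[0,0,0,0,0,0,0.6,0,0,0,0,0,0,0.6]'

```text
clock: 14.45
tool_pos: [0.5026, 0.2171, 0.2194]
ee_rot: [3.139, -0.001, 1.693]
force: [0.3, 0.1, 0.4]
width: 0.6
```

```bash
python3 - <<'E'
from h import *
s=observe(); o=s['tool_pos'];T=T_wc('wrist',s);Rt=R.from_euler('xyz',s['ee_rot']).as_matrix()
im,d=shot('wrist','w10.png'); np.save('w10.npy',d)
print(o,s['ee_rot'],s['joints'].round(2))
P,uv=cloud('wrist',d,T)
m=(abs(P[:,2]-.175)<.006)&(np.hypot(P[:,0]-.5,P[:,1]-.217)<.03)
q=P[m]; r=cv2.minAreaRect((q[:,:2]*1000).astype(np.float32)); print(m.sum(),np.median(q[:,2]),r)
print('tool', (np.r_[np.array(r[0])/1000,.175]-o)@Rt)
E
```

```text
[0.50257806 0.21708613 0.21944166] [ 3.13881976e+00 -1.03300056e-03  1.69251799e+00] [-1.27  0.35  0.98  1.82 -0.32  1.14 -0.05]
1118 0.17521929432106065 ((502.49713134765625, 216.95843505859375), (23.82839012145996, 23.78158950805664), 7.159235000610352)
tool [-0.00016283 -0.00021906  0.04444108]
```

View pics/w10.png

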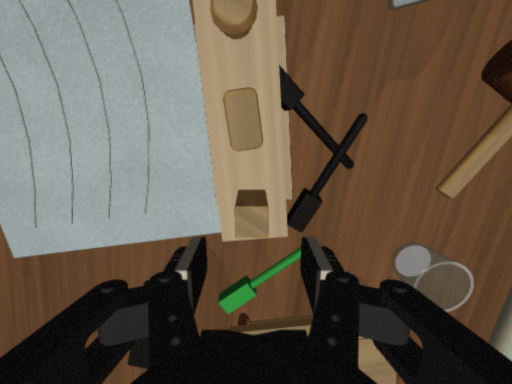

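step_arm --commands '[0,0,0,0,0,35,0.6,0,0,0,0,0,30,0.6,0,0,0,0,0,16,0.6,0,0,0,0,0,0,0.6,0,0,0,0,0,0,0.6]'

```text
clock: 15.0
tool_pos: [0.5021, 0.2178, 0.138]
ee_rot: [3.14, -0.001, 1.694]
force: [0.5, 0.7, -0.6]
width: 0.599
```

step_arm --commands '[0,0,0,0,0,0,0.6,0,0,0,0,0,0,0.6,0,0,0,0,0,0,0.6]'

```text
clock: 15.3
tool_pos: [0.5016, 0.218, 0.1377]
ee_rot: [3.14, -0.001, 1.695]
force: [-0.1, -0.5, -0.3]
width: 0.596
```

step_arm --commands '[0,0,0,0,0,0,0.4,0,0,0,0,0,0,0.32,0,0,0,0,0,0,0.25,0,0,0,0,0,0,0.1,0,0,0,0,0,0,0.05]' --grip_force 50

```text
clock: 15.8
tool_pos: [0.5013, 0.2179, 0.1371]
ee_rot: [3.141, -0.0, 1.694]
force: [-0.3, -0.2, 2.6]
width: 0.282
```

step_arm --commands '[0,0,0,0,0,0,0.05,0,0,0,0,0,0,0.05,0,0,0,0,0,0,0.05]'

```text
clock: 16.1
tool_pos: [0.5012, 0.2178, 0.137]
ee_rot: [3.141, -0.0, 1.694]
force: [-0.2, 0.6, 4.9]
width: 0.278
```

```bash
python3 - <<'E'
from h import *
print(observe())
shot('scene','s11.png')
x=cv2.imread('pics/s11.png')[170:290,270:390]; cv2.imwrite('pics/c11.png',cv2.resize(x,None,fx=5,fy=5,interpolation=2))
E
```

```text
{'clock': 16.1, 'joints': array([-1.19349501,  0.4513326 ,  0.90749779,  1.90702571, -0.42459541,
        0.98758736,  0.02968109]), 'joint_vel': array([-0.00232973,  0.00012676, -0.00037218,  0.00172263,  0.00136369,
        0.00032795, -0.00029493]), 'joint_torque': array([ 2.18654070e-01, -3.20202434e+01,  9.00142461e+00, -1.94691128e+01,
        6.73063612e-02, -2.01332672e-01, -7.56370609e-04]), 'tool_pos': array([0.50124813, 0.21782547, 0.137035  ]), 'ee_rot': array([ 3.14123158e+00, -2.67435478e-04,  1.69436980e+00]), 'force': array([-0.1730716 ,  0.58189357,  4.93482271]), 'wrist_torque': array([ 0.04503078,  0.11997403, -0.04141245]), 'width': 0.27757561313680035}
```

View pics/c11.png

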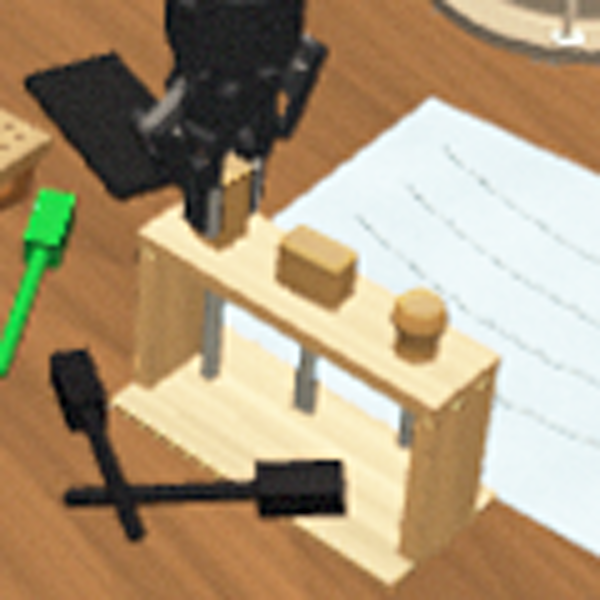

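step_arm --commands '[0,0,0,0,0,-5,0.05,0,0,0,0,0,-15,0.05,0,0,0,0,0,-25,0.05,0,0,0,0,0,-25,0.05,0,0,0,0,0,-25,0.05]'

```text
clock: 16.65
tool_pos: [0.5009, 0.2173, 0.2333]
ee_rot: [-3.142, 0.0, 1.694]
force: [-0.2, 0.2, -1.7]
width: 0.275
```

step_arm --commands '[0,0,0,0,0,-30,0.05,0,0,0,0,0,-30,0.05,0,0,0,0,0,-30,0.05,0,0,0,0,0,-30,0.05,0,0,0,0,0,-5,0.05]'

```text
clock: 17.15
tool_pos: [0.5029, 0.2175, 0.3608]
ee_rot: [3.136, -0.003, 1.694]
force: [0.1, -0.0, -1.5]
width: 0.274
```

step_arm --commands '[0,0,0,0,0,0,0.05,0,0,0,0,0,0,0.05]'

```text
clock: 17.35
tool_pos: [0.5002, 0.2175, 0.3556]
ee_rot: [-3.139, 0.001, 1.694]
force: [-0.6, 0.1, -2.5]
width: 0.272
```

```bash
python3 - <<'E'
from h import *
s=observe(); print(s['tool_pos'],s['ee_rot'],s['joints'].round(2),s['width'],s['force'])
for c in ['scene','wrist','top']:
    im,d=shot(c,c[0]+'12.png'); np.save(c[0]+'12.npy',d)
x=cv2.imread('pics/s12.png')[100:250,260:410]; cv2.imwrite('pics/c12.png',cv2.resize(x,None,fx=4,fy=4,interpolation=2))
E
```

```text
[0.50016243 0.21747979 0.35555198] [-3.13937260e+00  5.35160742e-04  1.69429867e+00] [-1.35  0.24  1.05  1.62 -0.21  1.41 -0.15] 0.27232540231225966 [-0.61253393  0.06899361 -2.45406175]
```

View pics/c12.png

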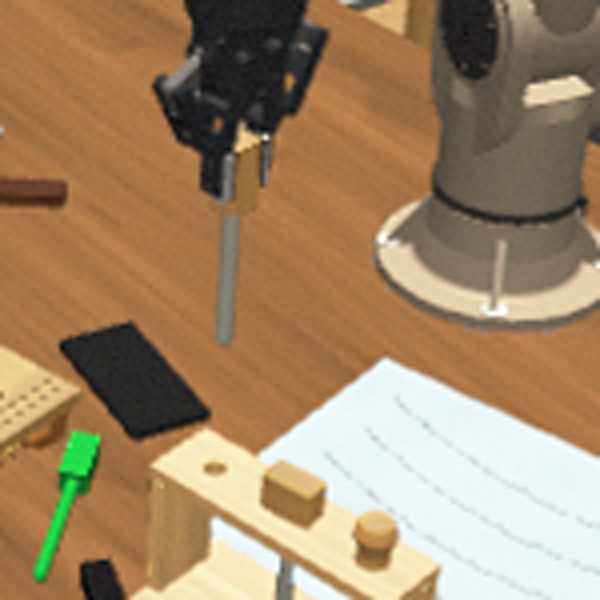

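View pics/w12.png

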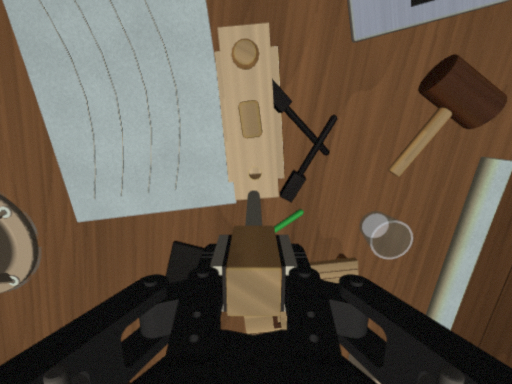

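View pics/t12.png

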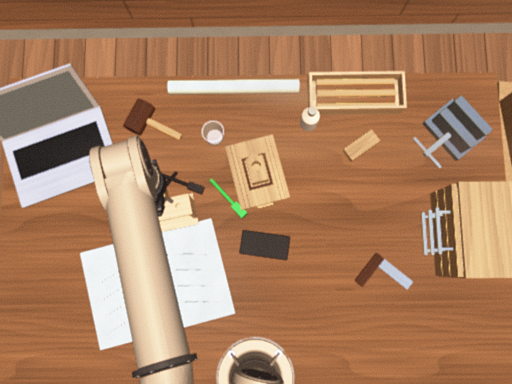

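```bash
cat > rod.py <<'E'
from h import *
def rod(cam,s,im,d):
    o=s['tool_pos'];Rt=R.from_euler('xyz',s['ee_rot']).as_matrix()
    P,uv=cloud(cam,d,T_wc(cam,s)); L=(P-o)@Rt
    m=(np.hypot(L[:,0],L[:,1])<.035)&(L[:,2]>.018)&(L[:,2]<.13)
    k=L[m]; out=[]
    v=(T_wc(cam,s)[:3,3]-o)@Rt
    for z in np.arange(.02,.12,.01):
        q=k[abs(k[:,2]-z)<.005]
        if len(q)<6: continue
        # fit circle radius 6mm in xy
        from scipy.optimize import least_squares
        f=lambda c: np.hypot(q[:,0]-c[0],q[:,1]-c[1])-.006
        vd=v[:2]-q[:,:2].mean(0); vd/=np.linalg.norm(vd)
        r=least_squares(f,q[:,:2].mean(0)-.004*vd,loss='soft_l1',f_scale=.001)
        out.append([z,*r.x,len(q),np.abs(r.fun).mean()])
    out=np.array(out); print(cam); print(out.round(4))
    return out,k
E
python3 - <<'E'
from rod import *
s=observe(); 
for c in ['wrist','scene','top']:
    im=cv2.imread('pics/%s12.png'%c[0]); d=np.load(c[0]+'12.npy')
    o,k=rod(c,s,im,d)
    if len(o): 
        o=o[:-1]; print('slope',np.polyfit(o[:,0],o[:,1],1),np.polyfit(o[:,0],o[:,2],1),'zmax',np.percentile(k[:,2],[95,99,100]))
E
```

```text
wrist
[[ 3.0e-02 -1.6e-03  1.3e-03  5.4e+01  2.0e-04]
 [ 4.0e-02 -1.7e-03  1.2e-03  7.6e+01  1.0e-04]
 [ 5.0e-02 -1.7e-03  1.3e-03  7.1e+01  1.0e-04]
 [ 6.0e-02 -1.7e-03  1.3e-03  6.2e+01  1.0e-04]
 [ 7.0e-02 -1.7e-03  1.2e-03  5.7e+01  1.0e-04]
 [ 8.0e-02 -1.6e-03  1.2e-03  4.5e+01  1.0e-04]
 [ 9.0e-02 -1.6e-03  1.3e-03  4.1e+01  1.0e-04]
 [ 1.0e-01 -1.6e-03  1.3e-03  3.7e+01  1.0e-04]
 [ 1.1e-01 -1.6e-03  1.3e-03  3.4e+01  1.0e-04]]
slope [ 0.00034185 -0.00168476] [0.00030627 0.00124065] zmax [0.11008881 0.11621387 0.11749424]
scene
[[ 2.0e-02  8.0e-04 -2.0e-04  1.1e+01  1.5e-03]
 [ 3.0e-02  9.0e-04 -8.0e-04  1.3e+01  1.6e-03]
 [ 4.0e-02  5.0e-04  5.0e-04  1.5e+01  1.3e-03]
 [ 5.0e-02  1.2e-03 -2.0e-04  1.3e+01  1.0e-03]
 [ 6.0e-02 -2.0e-04 -3.0e-04  1.5e+01  1.2e-03]
 [ 7.0e-02  1.9e-03 -8.0e-04  1.2e+01  1.5e-03]
 [ 8.0e-02  0.0e+00 -1.0e-03  1.5e+01  9.0e-04]
 [ 9.0e-02 -1.0e-03 -4.0e-04  1.2e+01  1.3e-03]
 [ 1.0e-01  2.0e-04  3.0e-04  1.5e+01  1.0e-03]
 [ 1.1e-01  9.0e-04  9.0e-04  1.4e+01  9.0e-04]]
slope [-0.01372475  0.00131575] [-0.00051523 -0.0002967 ] zmax [0.11268792 0.12019577 0.12283379]
top
[]
```

step_arm --commands '[0,0,0,-15,6,0,0.05,0,0,0,-30,11.5,0,0.05,0,0,0,-35,13.5,0,0.05,0,0,0,-35,13.5,0,0.05,0,0,0,-35,13.5,0,0.05]'

```text
clock: 18.0
tool_pos: [0.5772, 0.075, 0.3558]
ee_rot: [-3.14, 0.0, 1.695]
force: [0.1, 0.2, -0.7]
width: 0.274
```

step_arm --commands '[0,0,0,-35,13.5,0,0.05,0,0,0,-30,11.5,0,0.05,0,0,0,-15,6,0,0.05,0,0,0,-7,2,0,0.05,0,0,0,0,0,0,0.05]'

```text
clock: 18.5
tool_pos: [0.6203, -0.0072, 0.356]
ee_rot: [-3.14, 0.0, 1.692]
force: [-1.6, -0.4, -2.5]
width: 0.27
```

step_arm --commands '[0,0,0,0,0,15,0.05,0,0,0,0,0,25,0.05,0,0,0,0,0,20,0.05,0,0,0,0,0,10,0.05,0,0,0,0,0,0,0.05]'

```text
clock: 19.0
tool_pos: [0.6193, -0.0044, 0.2847]
ee_rot: [-3.138, -0.001, 1.696]
force: [0.0, -0.5, -0.7]
width: 0.274
```

step_arm --commands '[0,0,0,0,0,0,0.05,0,0,0,0,0,0,0.05,0,0,0,0,0,0,0.05]'

```text
clock: 19.3
tool_pos: [0.6211, -0.0064, 0.2878]
ee_rot: [3.14, 0.0, 1.694]
force: [0.5, -0.2, -1.3]
width: 0.278
```

```bash
python3 - <<'E'
from rod import *
s=observe(); print(s['tool_pos'],s['ee_rot'],s['joints'].round(2),s['width'],s['force'])
im,d=shot('wrist','w13.png'); np.save('w13.npy',d); np.save('w13p.npy',np.r_[s['tool_pos'],s['ee_rot']])
shot('scene','s13.png')
x=cv2.imread('pics/s13.png')[120:250,180:310]; cv2.imwrite('pics/c13.png',cv2.resize(x,None,fx=4.5,fy=4.5,interpolation=2))
o,k=rod('wrist',s,im,d)
E
```

```text
[ 0.62111666 -0.00637415  0.28783682] [3.13969394e+00 4.57397894e-05 1.69441524e+00] [-0.75  0.47  1.    1.55 -0.4   1.34  0.41] 0.27792935771736743 [ 0.46486707 -0.16718736 -1.28340667]
wrist
[[ 3.0e-02 -1.6e-03  1.1e-03  5.5e+01  1.0e-04]
 [ 4.0e-02 -1.7e-03  1.2e-03  7.8e+01  1.0e-04]
 [ 5.0e-02 -1.7e-03  1.2e-03  6.9e+01  2.0e-04]
 [ 6.0e-02 -1.6e-03  1.2e-03  6.4e+01  1.0e-04]
 [ 7.0e-02 -1.6e-03  1.3e-03  5.3e+01  1.0e-04]
 [ 8.0e-02 -1.6e-03  1.3e-03  4.6e+01  1.0e-04]
 [ 9.0e-02 -1.6e-03  1.3e-03  4.2e+01  1.0e-04]
 [ 1.0e-01 -1.6e-03  1.3e-03  4.0e+01  1.0e-04]
 [ 1.1e-01 -1.6e-03  1.3e-03  3.0e+01  1.0e-04]]
```

View pics/w13.png

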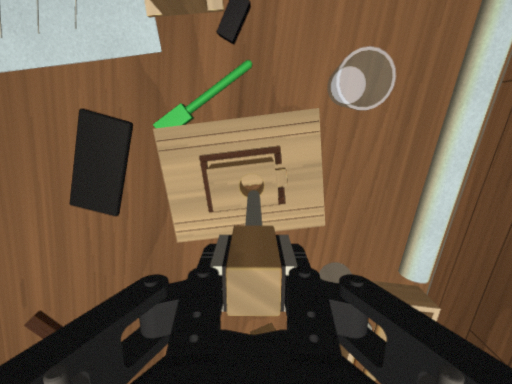

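View pics/c13.png

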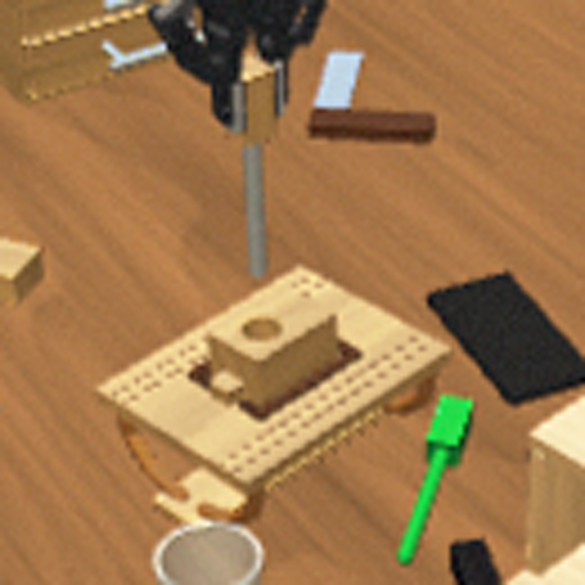

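```bash
cat > bore.py <<'E'
from h import *
from scipy.optimize import least_squares
def bore(s,im,d):
    o=s['tool_pos'];Rt=R.from_euler('xyz',s['ee_rot']).as_matrix();T=T_wc('wrist',s)
    P,uv=cloud('wrist',d,T)
    m=(abs(P[:,2]-.1203)<.004)&(np.hypot(P[:,0]-.61,P[:,1]+.012)<.06)
    q=P[m]; r=cv2.minAreaRect((q[:,:2]*1000).astype(np.float32)); print('block',m.sum(),np.median(q[:,2]),r)
    c=np.array(r[0])/1000; a=r[2]; 
    if r[1][0]<r[1][1]: a-=90
    a=np.radians(a); 
    if np.cos(a)<0: a+=np.pi
    b1=c+.01*np.array([np.cos(a),np.sin(a)]); print('yaw',np.degrees(a),'bore by rect',b1,'tool',((np.r_[b1,.12]-o)@Rt).round(4))
    # bore rim: hole region = points inside block rect lacking z=.12
    M=np.zeros(d.shape,np.uint8); M[uv[m,1],uv[m,0]]=255
    W=P[m][:,:2]-b1; 
    # radial inner edge per angle, ignoring missing
    ang=np.degrees(np.arctan2(W[:,1],W[:,0])); rr=np.hypot(W[:,0],W[:,1]); e=[]
    for t in range(-180,180,10):
        k=(ang>=t)&(ang<t+10)
        if k.any():
            i=np.argmin(np.where(k,rr,9)); 
            if rr[i]<.020: e.append(P[m][i,:2])
    e=np.array(e); 
    f=lambda p: np.hypot(e[:,0]-p[0],e[:,1]-p[1])-.0143
    r=least_squares(f,b1,loss='soft_l1',f_scale=.0005); print('bore by rim',len(e),r.x,'res',np.abs(r.fun).mean().round(4),'tool',((np.r_[r.x,.12]-o)@Rt).round(4))
E
python3 - <<'E'
from bore import *
p=np.load('w13p.npy'); s=dict(tool_pos=p[:3],ee_rot=p[3:])
bore(s,cv2.imread('pics/w13.png'),np.load('w13.npy'))
p8=np.load('w8T.npy')
x=cv2.imread('pics/w13.png')[100:250,150:340]; cv2.imwrite('pics/c14.png',cv2.resize(x,None,fx=4,fy=4,interpolation=2))
E
```

```text
block 2315 0.12026506014859734 ((611.1807861328125, -12.332035064697266), (75.99481201171875, 50.70307159423828), 14.102130889892578)
yaw 14.102130889892578 bore by rect [ 0.62087942 -0.00989552] tool [-0.0035 -0.001   0.1678]
bore by rim 32 [ 0.62093665 -0.00976921] res 0.0004 tool [-0.0033 -0.0009  0.1678]
```

View pics/c14.png

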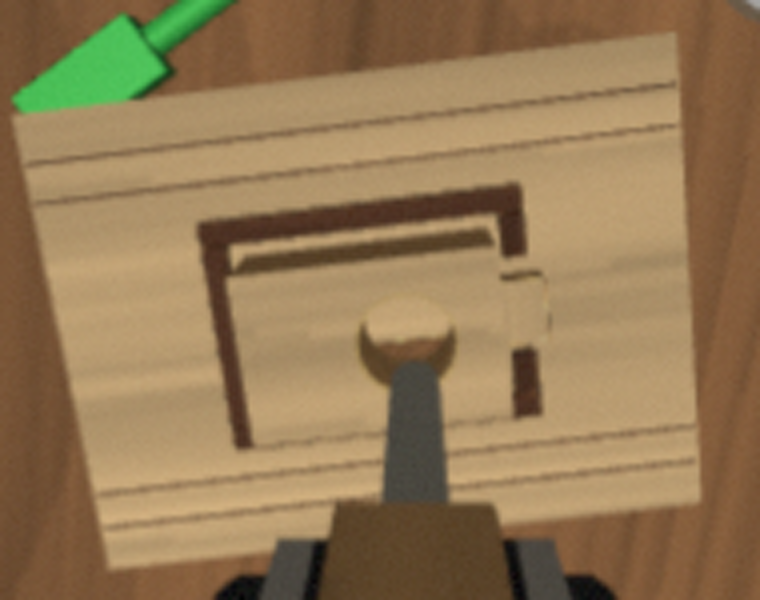

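step_arm --commands '[0,0,0,-1.8,-2,0,0.05,0,0,0,0,0,10,0.05,0,0,0,0,0,15,0.05,0,0,0,0,0,9,0.05,0,0,0,0,0,0,0.05]'

```text
clock: 19.9
tool_pos: [0.6174, -0.0077, 0.2503]
ee_rot: [-3.137, -0.001, 1.694]
force: [-0.1, 0.1, -1.8]
width: 0.274
```

step_arm --commands '[0,0,0,0,0,0,0.05,0,0,0,0,0,0,0.05,0,0,0,0,0,0,0.05,0,0,0,0,0,0,0.05,0,0,0,0,0,0,0.05]'

```text
clock: 20.4
tool_pos: [0.619, -0.0083, 0.2531]
ee_rot: [3.141, -0.0, 1.694]
force: [-0.1, -0.8, -0.9]
width: 0.28
```

```bash
python3 - <<'E'
from rod import *
from bore import *
s=observe(); print(s['tool_pos'],s['ee_rot'],s['joint_vel'].round(4))
im,d=shot('wrist','w15.png'); bore(s,im,d); rod('wrist',s,im,d)
im,d=shot('scene','s15.png');np.save('s15.npy',d)
x=cv2.imread('pics/w15.png')[100:250,150:340]; cv2.imwrite('pics/c15.png',cv2.resize(x,None,fx=4,fy=4,interpolation=2))
x=cv2.imread('pics/s15.png')[150:230,200:280]; cv2.imwrite('pics/c16.png',cv2.resize(x,None,fx=7,fy=7,interpolation=2))
s=observe(); print(s['tool_pos'],s['ee_rot'])
E
```

```text
[ 0.61896131 -0.00828562  0.25308803] [ 3.14102487e+00 -7.32123176e-05  1.69442420e+00] [ 0.0002  0.0008 -0.0001  0.0018  0.0022 -0.002   0.0006]
block 2894 0.12030257089910751 ((611.2096557617188, -12.318954467773438), (75.97400665283203, 50.57148742675781), 13.607126235961914)
yaw 13.607126235961916 bore by rect [ 0.62092897 -0.00996632] tool [-0.0019  0.0017  0.1331]
bore by rim 33 [ 0.62095974 -0.00991452] res 0.0005 tool [-0.0019  0.0017  0.1331]
wrist
[[ 3.0e-02 -1.7e-03  1.3e-03  5.5e+01  1.0e-04]
 [ 4.0e-02 -1.7e-03  1.2e-03  7.8e+01  1.0e-04]
 [ 5.0e-02 -1.6e-03  1.2e-03  6.9e+01  2.0e-04]
 [ 6.0e-02 -1.7e-03  1.3e-03  6.5e+01  2.0e-04]
 [ 7.0e-02 -1.6e-03  1.3e-03  5.2e+01  2.0e-04]
 [ 8.0e-02 -1.6e-03  1.2e-03  4.8e+01  1.0e-04]
 [ 9.0e-02 -1.6e-03  1.3e-03  3.9e+01  1.0e-04]
 [ 1.0e-01 -1.6e-03  1.3e-03  4.2e+01  1.0e-04]
 [ 1.1e-01 -1.5e-03  1.3e-03  3.0e+01  1.0e-04]]
[ 0.61888486 -0.0082541   0.2529469 ] [ 3.14128205e+00 -1.10889187e-04  1.69440361e+00]
```

View pics/c15.png

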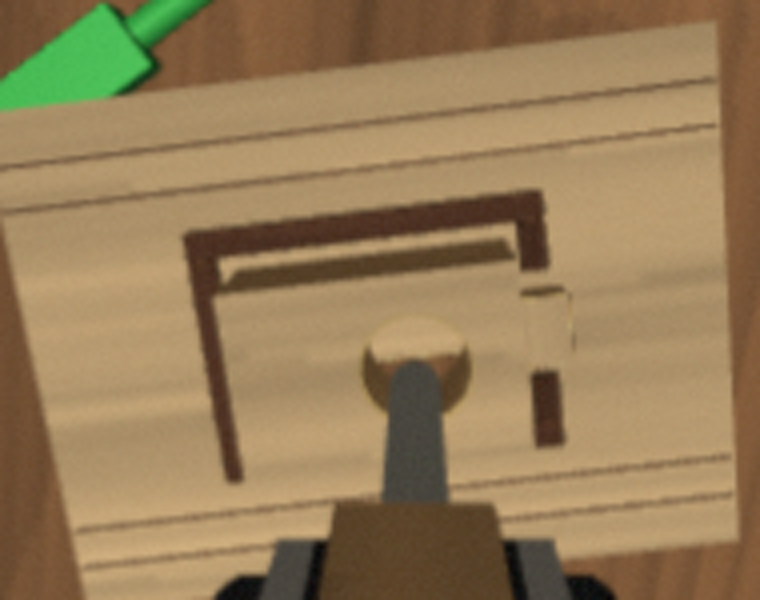

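View pics/c16.png

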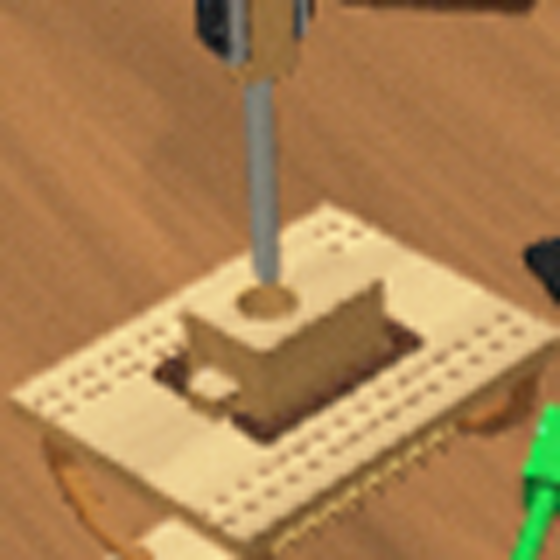

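step_arm --commands '[0,0,0,-0.3,0.3,3,0.05,0,0,0,0,0,6,0.05,0,0,0,0,0,6,0.05,0,0,0,0,0,6,0.05,0,0,0,0,0,6,0.05]'

```text
clock: 21.0
tool_pos: [0.619, -0.0085, 0.225]
ee_rot: [-3.141, -0.0, 1.694]
force: [-0.2, -0.6, -2.3]
width: 0.275
```

```bash
python3 - <<'E'
from rod import *
from bore import *
s=observe(); print(s['tool_pos'],s['ee_rot'],s['joint_vel'].round(4))
im,d=shot('wrist','w16.png'); bore(s,im,d); rod('wrist',s,im,d)
E
```

```text
[ 0.61896277 -0.00846189  0.22498547] [-3.14106930e+00 -1.00328167e-04  1.69439256e+00] [ 0.025   0.0488 -0.0372  0.0715 -0.0472 -0.1075  0.037 ]
block 3527 0.12031163747829593 ((611.1127319335938, -12.500507354736328), (76.21704864501953, 50.61444854736328), 13.867270469665527)
yaw 13.867270469665527 bore by rect [ 0.62082127 -0.01010377] tool [-0.0019  0.0017  0.105 ]
bore by rim 32 [ 0.62296914 -0.01799653] res 0.0025 tool [-0.01    0.0029  0.105 ]
wrist
[[ 3.000e-02 -1.600e-03  1.200e-03  5.300e+01  2.000e-04]
 [ 4.000e-02 -1.700e-03  1.200e-03  7.700e+01  1.000e-04]
 [ 5.000e-02 -1.700e-03  1.200e-03  7.200e+01  2.000e-04]
 [ 6.000e-02 -1.600e-03  1.200e-03  6.300e+01  2.000e-04]
 [ 7.000e-02 -1.600e-03  1.200e-03  5.300e+01  1.000e-04]
 [ 8.000e-02 -1.600e-03  1.200e-03  4.700e+01  1.000e-04]
 [ 9.000e-02 -1.600e-03  1.300e-03  4.200e+01  1.000e-04]
 [ 1.000e-01  2.100e-03 -3.800e-03  1.823e+03  1.780e-02]
 [ 1.100e-01  4.900e-03 -3.900e-03  9.590e+02  1.680e-02]]
```

step_arm --commands '[0,0,0,0,0,6,0.05,0,0,0,0,0,6,0.05,0,0,0,0,0,6,0.05,0,0,0,0,0,6,0.05,0,0,0,0,0,6,0.05]'

```text
clock: 21.55
tool_pos: [0.6191, -0.0085, 0.1952]
ee_rot: [-3.142, -0.0, 1.694]
force: [0.5, 0.7, -1.4]
width: 0.275
```

step_arm --commands '[0,0,0,0,0,6,0.05,0,0,0,0,0,6,0.05,0,0,0,0,0,6,0.05,0,0,0,0,0,5,0.05,0,0,0,0,0,2,0.05]'

```text
clock: 22.05
tool_pos: [0.6189, -0.0085, 0.1701]
ee_rot: [-3.141, -0.0, 1.694]
force: [-0.5, 0.5, -1.4]
width: 0.275
```

step_arm --commands '[0,0,0,0,0,0,0.05,0,0,0,0,0,0,0.05,0,0,0,0,0,0,0.05,0,0,0,0,0,0,0.05,0,0,0,0,0,0,0.05]'

```text
clock: 22.55
tool_pos: [0.6192, -0.0085, 0.171]
ee_rot: [3.141, -0.0, 1.694]
force: [0.4, -0.0, -0.7]
width: 0.273
```

```bash
python3 - <<'E'
from rod import *
from bore import *
s=observe(); print(s['tool_pos'],s['ee_rot'],s['joint_vel'].round(4),s['force'],s['wrist_torque'])
im,d=shot('wrist','w17.png'); bore(s,im,d); rod('wrist',s,im,d)
shot('scene','s17.png')
x=cv2.imread('pics/s17.png')[130:250,180:300]; cv2.imwrite('pics/c17.png',cv2.resize(x,None,fx=4.8,fy=4.8,interpolation=2))
x=cv2.imread('pics/w17.png')[100:280,150:340]; cv2.imwrite('pics/c18.png',cv2.resize(x,None,fx=3.3,fy=3.3,interpolation=2))
E
```

```text
[ 0.61924817 -0.0085032   0.17096641] [ 3.14123925e+00 -1.14016127e-04  1.69441859e+00] [ 0.0009  0.0006 -0.002   0.0019  0.0002  0.001  -0.0009] [ 0.35424478 -0.03422424 -0.66024356] [ 0.04790614 -0.04062614  0.01212011]
block 4242 0.12031868325421087 ((611.1497802734375, -12.444625854492188), (76.04431915283203, 50.636146545410156), 14.109840393066406)
yaw 14.109840393066406 bore by rect [ 0.62084808 -0.01000681] tool [-0.0017  0.0014  0.051 ]
bore by rim 25 [ 0.62233214 -0.01872418] res 0.0012 tool [-0.0105  0.0018  0.051 ]
wrist
[[ 3.00e-02 -1.70e-03  1.20e-03  5.60e+01  2.00e-04]
 [ 4.00e-02 -1.60e-03  1.20e-03  8.00e+01  1.00e-04]
 [ 5.00e-02  9.10e-03 -3.60e-03  3.11e+03  1.56e-02]
 [ 6.00e-02  1.68e-02 -1.60e-03  3.20e+02  1.04e-02]
 [ 7.00e-02  1.41e-02 -1.70e-03  3.17e+02  1.21e-02]
 [ 8.00e-02  2.18e-02  9.00e-04  5.65e+02  1.42e-02]
 [ 9.00e-02  2.51e-02 -2.70e-03  4.63e+02  9.20e-03]]
```

View pics/c17.png

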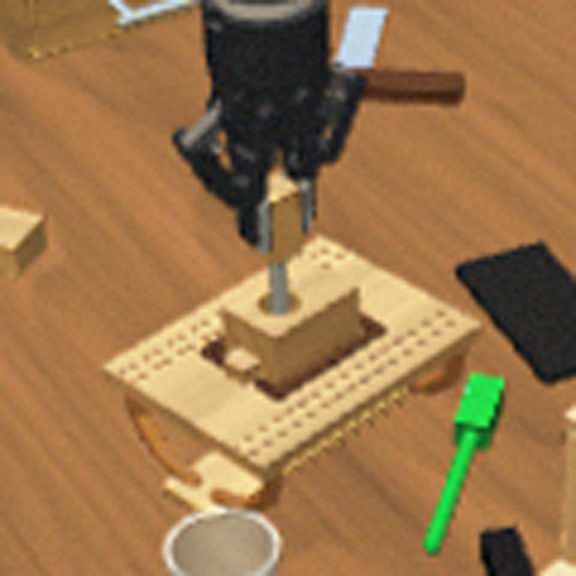

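View pics/c18.png

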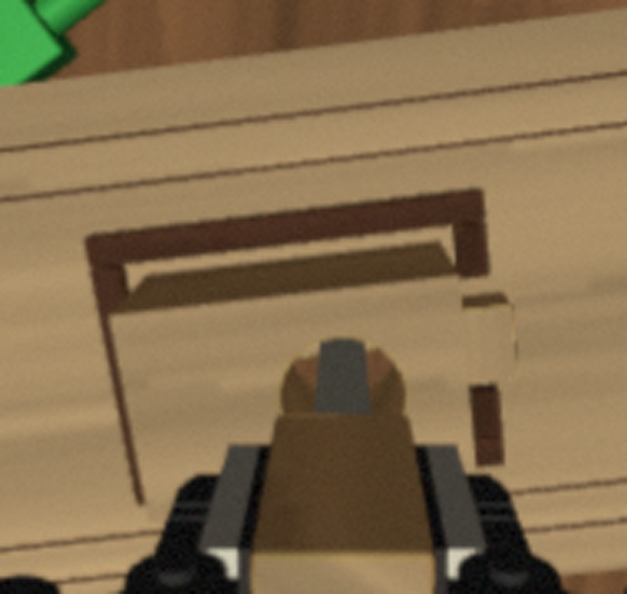

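```bash
python3 -c "
from rig import *
print(finish_job()); s=observe(); print(s['tool_pos'],s['width'],s['force'])"
```

```text
the job is handed in; nothing more can be done
None
the job is handed in; nothing more can be done
```

The job is handed in at about 22.7 s of the 69 s allowed. The block is in the fence and the rod is held still in the bore. `finish_job` reports no verdict, so this rests on my last measurements.

- **Block:** I set it down in the fence and let go. From the wrist camera its top is at 120.3 mm, it lies about 1 mm from the fence centre, it is flat, and its tongue is in the gap.
- **Rod:** I took it from the rack's end hole and lowered it through the bore. Rod axis and bore centre agree to about 0.3 mm, and the rod was parallel to the tool to well under 1 mrad when last measured. The tool stands vertical.
- **Foot height:** The foot is worked out at about 49 mm above the bench, from the TCP height and the grasp offset. The wrist camera's view of the foot before lowering would put it about 5 mm higher. Both fall inside 13 to 66 mm. The foot itself could not be seen below the deck.
- **Contact and stillness:** The force reading was below 1 N, apart from a downward load of 1 to 2 N while the rod hung, and the joints were at rest.

Some checks disagreed or were missing:

- **Camera disagreement:** The top and wrist cameras put the fence 2 to 3 mm apart. For the final fits I relied on the wrist camera, seeing both parts in one picture.
- **Rim fit:** The fit to the bore's rim failed once the rod hid part of it, so I used the block's outline.
- **Bystanders:** I did not measure their positions again at the end. They look unmoved in the pictures.
- **Look-alikes:** The black and green look-alike rods, upright in the first pictures, were lying over by the time the block was placed. I don't know why; I did not go near them.

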